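Walk the mould block round and square it in the scale fence

TASK

Square the aluminium mould block up for its photograph: with slow pushes at its corners, walk it round on the grey board until one of its long sides faces the long fence, without letting any corner strike the fence or the end stop while it is still askew. Then push it home, its long side flush against the long fence and its end against the short end stop. Push only on its sides with the fingertips: never lift, tip or knock it, never touch the raised top face with the fingerprint, and leave the jars, the powder brush and the lens cap where they are.

Things in the scene. Friction and masses are not known exactly. Their poses are not given: they have to be found in the camera images.
- squaring_board: Fixed grey board lying on the desk, 285 (its x) x 280 (its y) x 6 mm thick; its place and heading vary. Origin at the centre of its underside; its +x points to the long fence (away from the robot, within about 9 degrees), +y to the end stop (to the robot's left), z up. Its top, on which the block slides with dry friction (coefficient about 0.6), is at z = 6 mm.
- fence: The two aluminium bars of the L, one fixed piece with the board and with the same axes; both bars are 18 mm wide and stand 14 mm above the board's top, with black scale marks on top. Origin above the board's origin, on the board's top. The long fence runs along y at the board's far edge, its inner face at x = +120 mm, from y = -130 to +118 mm. The short end stop runs from it back along -x, its inner face at y = +100 mm, from x = +45 to +120 mm.
- corner (a point): The inner corner of the L, where the inner faces of long fence and end stop meet, on the board's top. Axes as the board's: the block belongs on its -x, -y side. When home the block's centre lies 44 mm to -x and 60 mm to -y of this point.
- mould_block: The loose block: half of an aluminium mould, 88 (its x) by 120 (its y, along the long sides) by 32 mm high, 0.7 to 1.0 kg, too wide to grasp. Plain upright sides to 28 mm. Origin at the centre of its underside. Either long side may face the fence; it starts 50 to 130 degrees askew, centre 12 to 16 cm from it. A push near the end of a long side turns it and carries its centre along 8 cm per radian.
- print_face: The raised polished top face of the mould block (fixed to it), 76 x 108 x 4 mm, set in 6 mm from the block's edges, with two round cavities and a black developed fingerprint. Origin at the centre of its underside, 28 mm above the block's underside. It must not be touched.
- jar_black: Bystander: clear screw jar with black powder and black lid, 49 mm across, 52 mm high, standing on the board's near left part. Origin at the centre of its underside.
- powder_brush: Bystander: brush with a wooden handle and dark hair, 16 x 170 x 10 mm, lying on the desk to the left of the board, long axis y. Origin under its middle.
- lens_cap: Bystander: black camera lens cap, 59 mm across, 10 mm high, lying on the desk beyond the long fence. Origin at the centre of its underside.
- jar_green: Bystander: clear screw jar with green powder and black lid, 54 mm across, 56 mm high, on the desk to the left. Origin at the centre of its underside.
- lamp_left: Fixed tripod lamp with gooseneck on the desk to the left of the board. Its black torch hangs with its head towards the board, 26 to 114 mm farther in x than this origin, 4 to 117 mm less in y, 130 to 240 mm above the desk: keep the gripper's body clear of it.

How it is judged:
By the outcome, as a careful person would: the job done as asked, in the order asked, and still so for the second after the job is handed in, with the robot touching nothing.
It also fails if it takes over 61 s, if anything falls off the work surface, if the arm or the gripper's body presses on something with over 40 N, if the wrist force passes 120 N, or if a joint passes its speed limit or range.

ROBOT

A 6-joint arm with a two-finger parallel gripper is mounted at the origin on a cart in front of the work surface, level with it; the furniture and walls round the work are solid. World frame = base frame: x ahead of the robot, y to its left, z up, the work surface at z = 0. Lengths are in m, angles in rad, forces in N, time in s.
With the tool pointing down it reaches from about 0.35 to 0.875 m from the base axis. Payload 4.2 kg.
Tool frame: the origin (TCP) lies at the very end of the fingers, on their centre line; the grasp point (between the pads) lies 19 mm behind it; z points along the fingers, y is the direction in which the jaws open and shut (so a half turn about z gives the same grasp; the last joint's range is limited). The gripper opens to 85 mm and grips with 20 to 120 N. Pads are 22 mm wide; open, the fingers measure 114 mm over their backs; the gripper's body (76 mm by 85 mm) begins 54 mm behind the grasp point. The pads swing forward as they close: fully open they stand 13 mm farther back than shut.
Start: joints at [-1.038, 0.385, 0.008, 0, -1.194, -0.259], TCP at [0.169, -0.602, 0.231] pointing down, gripper open.
Joint ranges: [-3.14, 3.14], [-1.21, 2.06], [-1.07, 1.41], [-3.16, 2.05], [-2.99, -0.16], [-3.1, 3.1]. Speed limits (rad/s): [2.79, 2.79, 3.14, 3.14, 3.14, 3.14].

INTERFACE

Orientations are given as a unit quaternion [w, x, y, z].
In Python, from cell import arm gives the robot as it stands.
- The arm moves only by the tool move_arm, never from a script. Its arguments are lists of equal length, an entry for each row: "delta_pos": the shift along the world's x, y, z in cm, a list of three; "angular": the turn, a rotation vector about the world's x, y, z in rad, a list of three. A call has 1 to 5 rows; each row is the pose to reach, as a shift and turn from the pose commanded when the call began; what a row does not reach only later rows make up. A row lasts 1/8 s, in which the tool goes at most 62.5 mm and 10.7 degrees, less where a joint would pass 70% of its speed; a pose out of reach is approached as far as the arm can. A call with a gripper value outside its range is refused whole. "jaw" is the opening, from 0 (shut) to 1 (fully open), set as the call begins (left out, the last holds). The fingers move at their own pace and stop on an object; "newtons" is the grip in N (left out, the last holds). Time passes only in rows, so rows that repeat a pose let the fingers close. It gives the time, the measured TCP pose, the force and the opening at its end, in the units of the state.
- arm.sense(): the state, without advancing time (a new reading comes with each control period).
- arm.read_camera(name): name is "scene" or "top" or "wrist"; returns a dict with "img" (384x512x3 uint8, red, green, blue), "camera_matrix" (3x3 intrinsics, pixels), "cam_to_world" (4x4, takes a point from camera to world coordinates). Camera axes: x right, y down, z forward; pixel columns grow to the right and rows downward; lengths in m; the calibration is good to about 2 mm. A picture is of the moment at which its call begins. There is no depth.
- arm.job_done(): hands the job in, once; it reports no verdict.
The state is a dict: "time_s": time; "joint_pos": joint angles; "joint_vel": joint speeds; "joint_torque": joint torques, N m; "eef_pos": TCP position; "ee_rot": TCP orientation; "wrist_force": force on the tool from outside, world axes, zero at the start; "torque": the same for the moment, N m; "grip_width": opening from 0.0 (shut) to 1.0 (fully open).
Only numpy, scipy, OpenCV 4.12 (cv2) and the standard library are available. Lean on these libraries where they do the work, as an engineer would, in place of code of your own. Each camera call takes 0.05 s, during which the arm holds its last target.

## Working session

There is one attempt and no reset: what is moved stays moved. The work goes in short steps, Python scripts to look and compute and a tool call to move; the robot and the scene stay as the last step left them, time stands still between calls to the robot, and variables do not carry over. Pictures are saved under pics/ and viewed, and the job is handed in when it is done.

Besides the shell and the picture viewer there is one more tool, called after "Request:" as name(argument=value, ...) on one line, values as JSON. move_arm: Moves the arm, as the interface text tells. Its arguments: {"type":"object","properties":{"delta_pos":{"type":"array"},"angular":{"type":"array"},"jaw":{"type":"number"},"newtons":{"type":"number"}},"required":["delta_pos","angular"]}

```bash
ls; mkdir -p pics; cat > h.py <<'E'
import numpy as np,cv2
from cell import arm
def snap(cam,name):
    d=arm.read_camera(cam); cv2.imwrite(f'pics/{name}.png',cv2.cvtColor(d['img'],cv2.COLOR_RGB2BGR))
    np.savez(f'pics/{name}.npz',img=d['img'],K=d['camera_matrix'],T=d['cam_to_world']); return d
def load(name):
    return np.load(f'pics/{name}.npz')
def ray(d,px,z):
    K,T=d['K'],d['T']; px=np.atleast_2d(px).astype(float)
    r=np.c_[px,np.ones(len(px))]@np.linalg.inv(K).T@T[:3,:3].T; o=T[:3,3]
    return o+r*((z-o[2])/r[:,2])[:,None]
def proj(d,P):
    K,T=d['K'],d['T']; P=np.atleast_2d(P); c=(P-T[:3,3])@T[:3,:3]; q=c@K.T; return q[:,:2]/q[:,2:]
E
python3 - <<'E'
from h import *
s=arm.sense();print(s)
for c in ['scene','top','wrist']: d=snap(c,c+'0'); print(c,d['cam_to_world'].round(3).tolist(),d['camera_matrix'].round(1).tolist())
E
```

```text
pics
{'time_s': 0.0, 'joint_pos': array([-1.03839524e+00,  3.85604969e-01,  6.62948250e-03, -5.25657148e-04,
       -1.19403925e+00, -2.58561585e-01]), 'joint_vel': array([-1.25208166e-05,  4.62440103e-04, -7.21368951e-05,  2.44924098e-04,
       -2.90445642e-04,  3.46132352e-04]), 'joint_torque': array([ 1.87809615e-03, -3.92289484e+01,  1.88402510e+01,  4.18630645e+00,
       -4.58584007e-03, -4.93878943e-06]), 'eef_pos': array([ 0.16885777, -0.60113991,  0.23018986]), 'ee_rot': array([-2.01892213e-04, -1.36396198e-01,  9.90653717e-01,  1.11769697e-03]), 'wrist_force': array([-0.59336892,  0.04524015,  0.25678091]), 'torque': array([ 0.00617478, -0.01083981, -0.03362361]), 'grip_width': 0.999446576309066}
scene [[-0.671, -0.543, 0.505, 0.211], [-0.741, 0.483, -0.466, 0.422], [0.009, -0.687, -0.727, 0.655], [0.0, 0.0, 0.0, 1.0]] [[356.7, 0.0, 251.8], [0.0, 356.7, 191.1], [0.0, 0.0, 1.0]]
top [[-0.023, -0.98, 0.197, 0.471], [-1.0, 0.02, -0.016, 0.042], [0.012, -0.198, -0.98, 0.887], [0.0, 0.0, 0.0, 1.0]] [[360.7, 0.0, 253.5], [0.0, 360.7, 190.7], [0.0, 0.0, 1.0]]
wrist [[-0.27, 0.912, 0.309, 0.089], [0.963, 0.255, 0.088, -0.623], [0.002, 0.321, -0.947, 0.373], [0.0, 0.0, 0.0, 1.0]] [[326.5, 0.0, 257.3], [0.0, 326.5, 195.6], [0.0, 0.0, 1.0]]
```

View pics/top0.png

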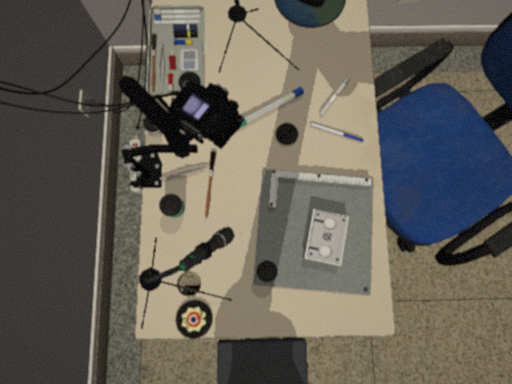

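View pics/scene0.png

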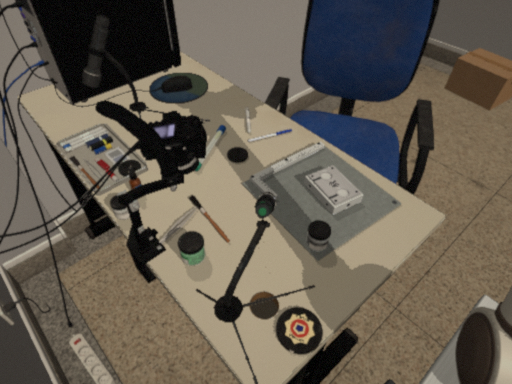

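Top view: grey board spans about (260,168)–(372,292), with the fence along its top edge (275–370, 178). The block is near (327,237) with its long axis roughly along world x, and the black jar is at (267,271). I'll measure these next.

```bash
python3 - <<'E'
from h import *
d=load('top0');im=cv2.cvtColor(d['img'],cv2.COLOR_RGB2BGR)
c=cv2.resize(im[155:305,225:385],None,fx=5,fy=4*1.25/1.25,interpolation=cv2.INTER_CUBIC) 
c=cv2.resize(im[160:300,235:385],None,fx=4,fy=4,interpolation=cv2.INTER_CUBIC); cv2.imwrite('pics/topc.png',c)
d=load('scene0');im=cv2.cvtColor(d['img'],cv2.COLOR_RGB2BGR)
c=cv2.resize(im[130:265,235:420],None,fx=4,fy=4,interpolation=cv2.INTER_CUBIC); cv2.imwrite('pics/scenec.png',c)
E
```

```text
(no output)
```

View pics/topc.png

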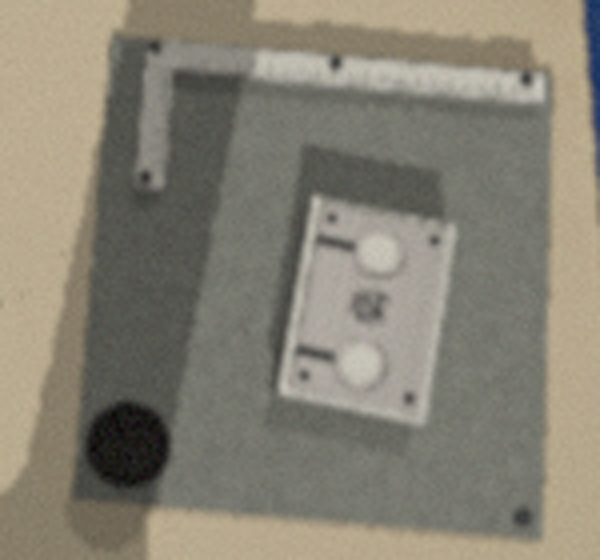

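View pics/scenec.png

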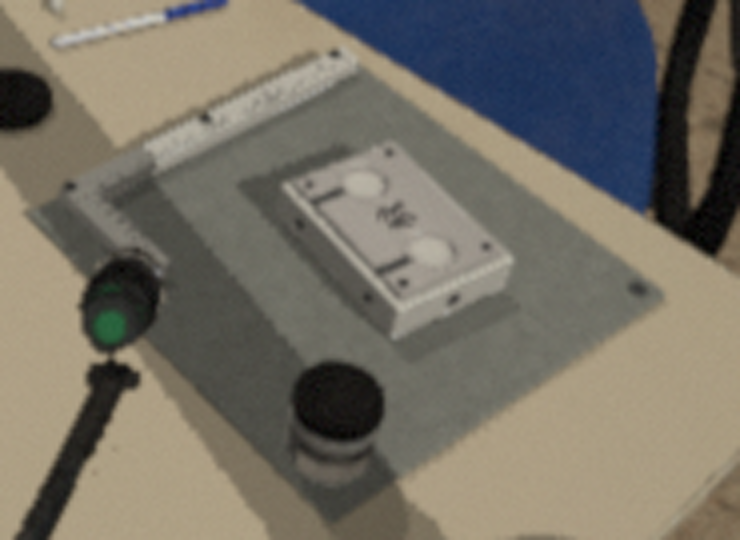

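```bash
cat >> h.py <<'E'
def crop2px(x,x0,y0,f): x=np.atleast_2d(x).astype(float); return (x+.5)/f-.5+[x0,y0]
E
python3 - <<'E'
from h import *
d=load('top0')
f=lambda p,z: ray(d,crop2px(p,235,160,4),z)
b=f([(110,35),(552,70),(542,538),(72,498)],.006)[:,:2]
print('board',b.round(4).tolist(),[np.linalg.norm(b[i]-b[i-1]).round(4) for i in range(4)],b.mean(0))
print('headings',[np.degrees(np.arctan2(*(q)[::-1])).round(2) for q in (b[0]-b[3],b[1]-b[2],b[0]-b[1],b[3]-b[2])])
m=f([(313,195),(457,225),(425,425),(280,393)],.034)[:,:2]
print('block',m.round(4).tolist(),[np.linalg.norm(m[i]-m[i-1]).round(4) for i in range(4)],m.mean(0))
print('headings',[np.degrees(np.arctan2(*(q)[::-1])).round(2) for q in (m[0]-m[3],m[1]-m[2],m[0]-m[1],m[3]-m[2])])
g=f([(174,75),(545,102)],.02)[:,:2];print('fence inner top',g)
g2=f([(174,75),(163,188)],.02)[:,:2];print('stop',g2)
print('jar lid',f([(128,445)],.058))
# fence holes etc
# white mask for block
im=d['img'].astype(int)
E
```

```text
board [[0.7052, 0.0044], [0.6769, -0.2735], [0.3933, -0.2425], [0.4227, 0.0347]] [np.float64(0.2841), np.float64(0.2793), np.float64(0.2853), np.float64(0.2787)] [ 0.54952511 -0.11923952]
headings [np.float64(-6.12), np.float64(-6.25), np.float64(84.2), np.float64(83.93)]
block [[0.5965, -0.1132], [0.5767, -0.1982], [0.4605, -0.1708], [0.4806, -0.0875]] [np.float64(0.1187), np.float64(0.0873), np.float64(0.1194), np.float64(0.0857)] [ 0.528575   -0.14239303]
headings [np.float64(-12.5), np.float64(-13.28), np.float64(76.85), np.float64(76.4)]
fence inner top [[ 0.67516519 -0.03386535]
 [ 0.65347852 -0.26236032]]
stop [[ 0.67516519 -0.03386535]
 [ 0.60479586 -0.02460849]]
jar lid [[0.45365425 0.00305238 0.058     ]]
```

```bash
python3 - <<'E'
from h import *
t=load('top0');s=load('scene0')
def tri(a,b):
    A=[];o=[]
    for d,p in ((t,a),(s,b)):
        q=ray(d,p,0)[0]; C=d['T'][:3,3]; v=(q-C)/np.linalg.norm(q-C); A.append(np.eye(3)-np.outer(v,v)); o.append(A[-1]@C)
    A=np.vstack(A);o=np.hstack(o);x,r,_,_=np.linalg.lstsq(A,o,rcond=None);return x.round(3),r
print('torch head',tri((228,235),(265,205)))
print('lamp base', ray(t,(150,279),0.03), tri((150,279),(229,307)))
for z in (.13,.16,.2): print(ray(t,(228,235),z),ray(t,(233,237),z))
a=(-6.15)*np.pi/180; R=np.array([[np.cos(a),-np.sin(a)],[np.sin(a),np.cos(a)]]); c=np.array([.5495,-.1192])
for n,p in dict(corner=(.12,.1),fend=(.12,-.13),send=(.045,.1)).items():
    P=np.r_[c+R@p,.02]; print(n,P.round(4),proj(t,P),proj(s,P))
E
```

```text
torch head (array([0.532, 0.087, 0.125]), array([1.08895727e-05]))
lamp base [[0.44103088 0.2706689  0.03      ]] (array([0.442, 0.261, 0.066]), array([1.05279187e-06]))
[[0.53007302 0.08485973 0.13      ]] [[0.52569465 0.07448601 0.13      ]]
[[0.52773297 0.08317013 0.16      ]] [[0.52352821 0.07320774 0.16      ]]
[[0.52461289 0.08091733 0.2       ]] [[0.52063962 0.07150338 0.2       ]]
corner [ 0.6795 -0.0326  0.02  ] [[277.56249684 176.66911817]] [[258.47724526 176.28177469]]
fend [ 0.6549 -0.2613  0.02  ] [[370.40159976 184.57797087]] [[323.96539478 143.15662847]]
send [ 0.605  -0.0246  0.02  ] [[275.36778119 206.56070231]] [[276.90072116 193.80387454]]
```

Request:
move_arm(delta_pos=[[3.6, 4.4, 0], [7.2, 8.8, 0], [10.8, 13.2, 0], [14.4, 17.6, 0], [18, 22, 0]], angular=[[0, 0, -0.1], [0, 0, -0.2], [0, 0, -0.3], [0, 0, -0.4], [0, 0, -0.5]], jaw=0)

```text
time_s: 0.78
eef_pos: [0.3498, -0.3801, 0.2312]
ee_rot: [-0.0, 0.115, 0.993, 0.0]
wrist_force: [1.3, -0.4, -0.3]
grip_width: -0.001
```

Request:
move_arm(delta_pos=[[4, 5, -1], [8, 10, -2], [12, 15, -3], [16, 20, -4], [20, 25, -5]], angular=[[0, 0, 0], [0, 0, 0], [0, 0, 0], [0, 0, 0], [0, 0, 0]])

```text
time_s: 1.4
eef_pos: [0.5428, -0.1388, 0.1828]
ee_rot: [-0.0, 0.113, 0.994, -0.0]
wrist_force: [0.0, -1.5, 0.5]
grip_width: -0.001
```

```bash
python3 - <<'E'
from h import *
s=arm.sense();print({k:s[k] for k in ('time_s','eef_pos','ee_rot','wrist_force','grip_width','joint_pos')})
E
```

```text
{'time_s': 1.4, 'eef_pos': array([ 0.54277073, -0.13875789,  0.1827529 ]), 'ee_rot': array([-2.98406527e-05,  1.12732801e-01,  9.93625339e-01, -1.76566001e-05]), 'wrist_force': array([ 0.04069947, -1.5004387 ,  0.48496481]), 'grip_width': -0.0012496688465895387, 'joint_pos': array([ 3.89862849e-02,  3.15632160e-01, -2.25149713e-01,  3.01770774e-05,
       -1.03007879e+00, -1.83574406e+00])}
```

Request:
move_arm(delta_pos=[[2.2, 3, 0], [4.3, 5.4, -1], [4.3, 5.4, -6], [4.3, 5.4, -11], [4.3, 5.4, -14]], angular=[[0, 0, 0], [0, 0, 0], [0, 0, 0], [0, 0, 0], [0, 0, 0]])

```text
time_s: 2.02
eef_pos: [0.5832, -0.0865, 0.0402]
ee_rot: [-0.002, 0.113, 0.994, -0.0]
wrist_force: [0.1, 0.0, -0.2]
grip_width: -0.004
```

```bash
python3 - <<'E'
from h import *
s=arm.sense();print({k:s[k] for k in ('time_s','eef_pos','ee_rot','wrist_force','grip_width')})
snap('top','t1');snap('scene','s1')
for n,b in (('t1',(160,300,235,385)),('s1',(130,265,235,420))):
    im=cv2.imread(f'pics/{n}.png');c=cv2.resize(im[b[0]:b[1],b[2]:b[3]],None,fx=4,fy=4,interpolation=cv2.INTER_CUBIC);cv2.imwrite(f'pics/{n}c.png',c)
E
```

```text
{'time_s': 2.025, 'eef_pos': array([ 0.58323252, -0.08648639,  0.04016237]), 'ee_rot': array([-2.11792377e-03,  1.12922669e-01,  9.93601476e-01, -3.04272073e-04]), 'wrist_force': array([ 0.11384738,  0.04442649, -0.17873469]), 'grip_width': -0.004038773842216343}
```

View pics/t1c.png

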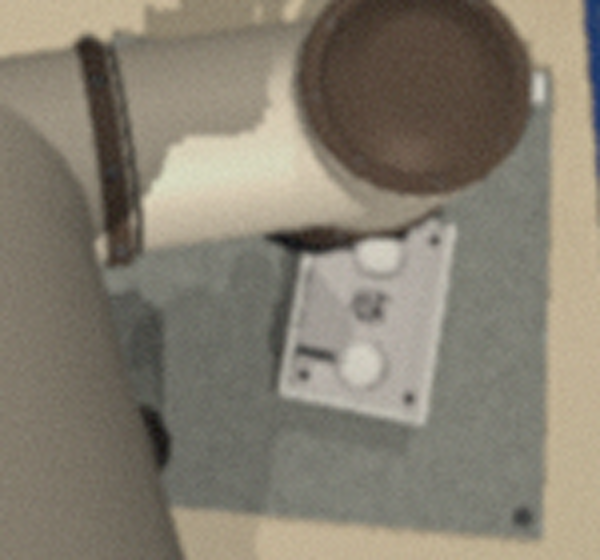

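View pics/s1c.png

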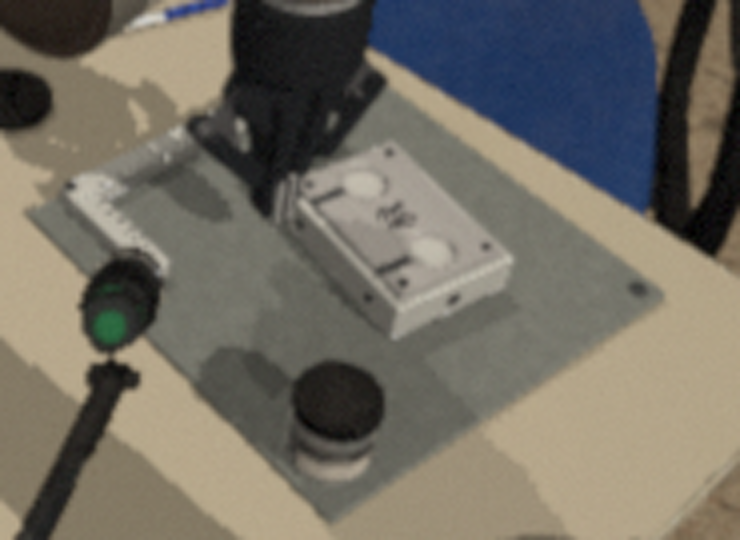

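Request:
move_arm(delta_pos=[[0.5, 0, -1], [0.8, -0.1, -2.3], [0.8, -0.1, -2.5], [0.7, -0.5, -2.5], [0.6, -0.9, -2.5]], angular=[[0, 0, 0], [0, 0, 0], [0, 0, 0], [0, 0, 0], [0, 0, 0]])

```text
time_s: 2.75
eef_pos: [0.5911, -0.0959, 0.0187]
ee_rot: [0.0, 0.113, 0.994, 0.0]
wrist_force: [0.7, 0.2, -0.6]
grip_width: -0.001
```

Request:
move_arm(delta_pos=[[-0.1, -0.3, 0], [-0.2, -0.6, 0], [-0.2, -0.9, 0], [-0.3, -1.2, 0], [-0.3, -1.5, 0]], angular=[[0, 0, 0], [0, 0, 0], [0, 0, 0], [0, 0, 0], [0, 0, 0]])

```text
time_s: 3.38
eef_pos: [0.5886, -0.1105, 0.0185]
ee_rot: [0.001, 0.113, 0.994, 0.0]
wrist_force: [2.7, 3.8, 1.3]
grip_width: 0.001
```

```bash
cat >> h.py <<'E'
B=((160,300,235,385),(130,265,235,420))
def look(i):
    s=arm.sense();print({k:np.round(s[k],4).tolist() for k in ('time_s','eef_pos','ee_rot','wrist_force','grip_width')})
    for c,b in zip(('top','scene'),B):
        n=c[0]+str(i);snap(c,n);im=cv2.imread(f'pics/{n}.png');x=cv2.resize(im[b[0]:b[1],b[2]:b[3]],None,fx=4,fy=4,interpolation=cv2.INTER_CUBIC);cv2.imwrite(f'pics/{n}c.png',x)
    a=cv2.imread(f'pics/t{i}c.png');b=cv2.imread(f'pics/s{i}c.png')
    # stacked preview
E
python3 -c "
from h import *
look(2)"
```

```text
{'time_s': 3.375, 'eef_pos': [0.5886, -0.1105, 0.0185], 'ee_rot': [0.0008, 0.1127, 0.9936, 0.0002], 'wrist_force': [2.7072, 3.793, 1.3101], 'grip_width': 0.0008}
```

View pics/t2c.png

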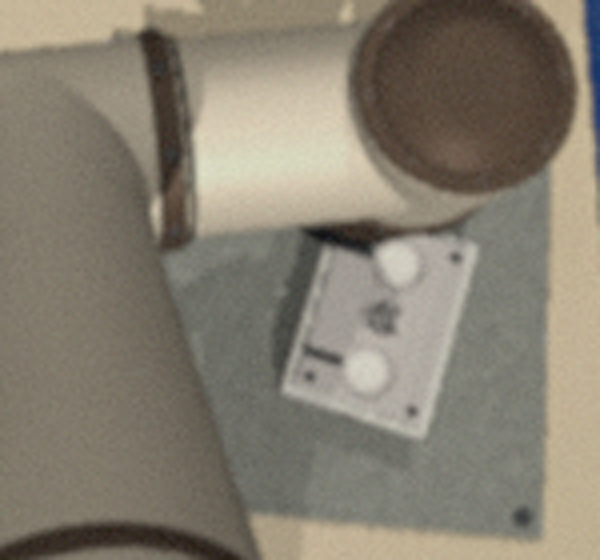

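View pics/s2c.png

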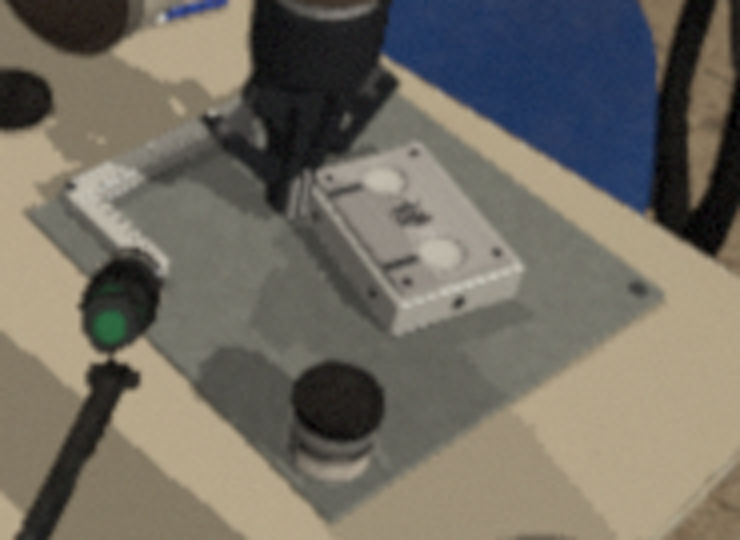

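Request:
move_arm(delta_pos=[[-0.1, -0.3, 0], [-0.2, -0.6, 0], [-0.3, -0.9, 0], [-0.4, -1.2, 0], [-0.5, -1.5, 0]], angular=[[0, 0, 0], [0, 0, 0], [0, 0, 0], [0, 0, 0], [0, 0, 0]])

```text
time_s: 4.1
eef_pos: [0.5838, -0.1256, 0.0185]
ee_rot: [0.001, 0.113, 0.994, 0.0]
wrist_force: [3.9, 3.8, 1.5]
grip_width: 0.002
```

```bash
python3 -c "
from h import *
look(3)"
```

```text
{'time_s': 4.1, 'eef_pos': [0.5838, -0.1256, 0.0185], 'ee_rot': [0.0011, 0.1126, 0.9936, 0.0001], 'wrist_force': [3.9239, 3.8484, 1.4918], 'grip_width': 0.0018}
```

View pics/t3c.png

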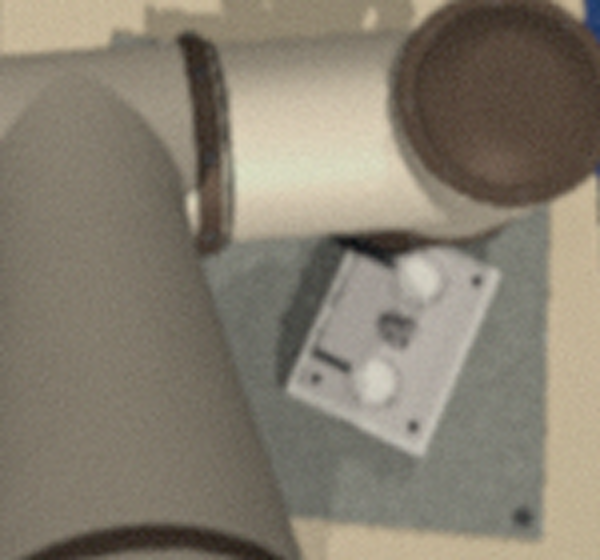

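```bash
cat >> h.py <<'E'
AB=np.radians(-6.15);RB=np.array([[np.cos(AB),-np.sin(AB)],[np.sin(AB),np.cos(AB)]]);CB=np.array([.5495,-.1192])
def b2w(p): return CB+np.atleast_2d(p)@RB.T
def w2b(p): return (np.atleast_2d(p)-CB)@RB
def blk(i,nl=None,nr=None,fr=None,fl=None,z=.034,cam='t'):
    """crop px of corners of top-edge: near/far along original axis"""
    d=load(f'{cam}{i}');b=B[0 if cam=='t' else 1]
    loc={'nl':(-.06,.044),'nr':(-.06,-.044),'fr':(.06,-.044),'fl':(.06,.044)};L=[];W=[]
    for k,v in dict(nl=nl,nr=nr,fr=fr,fl=fl).items():
        if v is not None: L.append(loc[k]);W.append(ray(d,crop2px(v,b[2],b[0],4),z)[0,:2])
    L=np.array(L);W=np.array(W);l=L-L.mean(0);w=W-W.mean(0)
    th=np.arctan2((l[:,0]*w[:,1]-l[:,1]*w[:,0]).sum(),(l*w).sum());R=np.array([[np.cos(th),-np.sin(th)],[np.sin(th),np.cos(th)]])
    c=W.mean(0)-R@L.mean(0);res=W-(c+L@R.T)
    print(cam,'C',c.round(4),'head',np.degrees(th).round(1),'| board C mm',(w2b(c)*1e3).round(1),'psi',(np.degrees(th-AB)).round(1),'maxres mm',(abs(res).max()*1e3).round(1))
    for k,v in loc.items(): print('  ',k,(c+R@v).round(4),(w2b(c+R@v)*1e3).round(0))
    return c,th,R
E
python3 -c "
from h import *
blk(3,(287,387),(420,457),(500,268))"
```

```text
t C [ 0.5168 -0.1562] head -27.2 | board C mm [[-28.5 -40.2]] psi -21.1 maxres mm 2.1
   nl [ 0.4836 -0.0896] [[-69.  22.]]
   nr [ 0.4433 -0.1678] [[-100.  -60.]]
   fr [ 0.5501 -0.2227] [[  12. -103.]]
   fl [ 0.5903 -0.1445] [[ 43. -21.]]
```

Request:
move_arm(delta_pos=[[0.4, 0.8, 0], [0.7, 1.4, 0.5], [0.7, 1.4, 4], [0.7, 1.4, 8], [-2.5, -1, 9.5]], angular=[[0, 0, 0], [0, 0, 0], [0, 0, 0], [0, 0, 0], [0, 0, 0]])

```text
time_s: 4.82
eef_pos: [0.5599, -0.1348, 0.1155]
ee_rot: [0.002, 0.111, 0.994, -0.0]
wrist_force: [-0.3, 0.4, -0.4]
grip_width: -0.004
```

Request:
move_arm(delta_pos=[[-5, -3, 0], [-10, -6, 0], [-12, -6.6, -2], [-12.1, -6.6, -6], [-12.1, -6.6, -9]], angular=[[0, 0, 0], [0, 0, 0], [0, 0, 0], [0, 0, 0], [0, 0, 0]])

```text
time_s: 5.45
eef_pos: [0.4353, -0.2015, 0.0222]
ee_rot: [-0.001, 0.113, 0.994, -0.0]
wrist_force: [1.3, 1.3, -1.3]
grip_width: -0.001
```

```bash
python3 -c "
from h import *
look(4)"
```

```text
{'time_s': 5.45, 'eef_pos': [0.4353, -0.2015, 0.0222], 'ee_rot': [-0.0012, 0.1132, 0.9936, -0.0], 'wrist_force': [1.3428, 1.3232, -1.3177], 'grip_width': -0.001}
```

View pics/t4c.png

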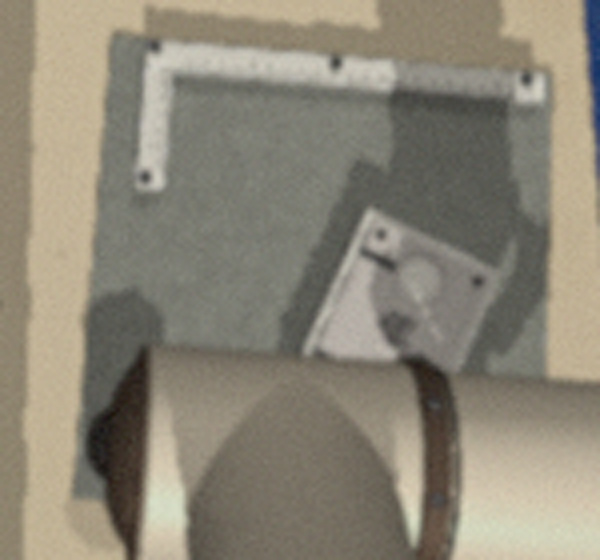

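View pics/s4c.png

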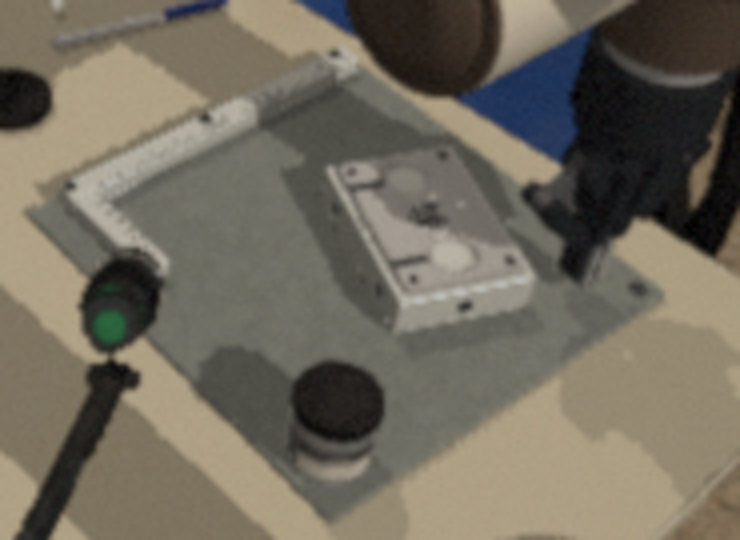

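Request:
move_arm(delta_pos=[[0.3, 0.6, -0.3], [0.6, 1.2, -0.4], [0.8, 1.5, -0.4], [0.9, 1.8, -0.4], [1.05, 2.1, -0.4]], angular=[[0, 0, 0], [0, 0, 0], [0, 0, 0], [0, 0, 0], [0, 0, 0]])

```text
time_s: 6.18
eef_pos: [0.4463, -0.181, 0.0196]
ee_rot: [-0.001, 0.113, 0.994, -0.0]
wrist_force: [-4.4, -6.5, 4.7]
grip_width: -0.004
```

Request:
move_arm(delta_pos=[[0.15, 0.3, 0], [0.3, 0.6, 0], [0.5, 0.9, 0], [0.65, 1.2, 0], [0.8, 1.5, 0]], angular=[[0, 0, 0], [0, 0, 0], [0, 0, 0], [0, 0, 0], [0, 0, 0]])

```text
time_s: 6.8
eef_pos: [0.4515, -0.1661, 0.0191]
ee_rot: [-0.004, 0.113, 0.994, -0.001]
wrist_force: [-7.3, -5.1, 6.2]
grip_width: 0.002
```

```bash
python3 -c "
from h import *
blk(4,(402,300),(530,276),(447,148),(328,165),cam='s')
look(5)"
```

```text
s C [ 0.5141 -0.1541] head -28.3 | board C mm [[-31.5 -38.5]] psi -22.1 maxres mm 5.5
   nl [ 0.4821 -0.087 ] [[-70.  25.]]
   nr [ 0.4404 -0.1645] [[-104.  -57.]]
   fr [ 0.5461 -0.2213] [[   8. -102.]]
   fl [ 0.5878 -0.1438] [[ 41. -20.]]
{'time_s': 6.8, 'eef_pos': [0.4515, -0.1661, 0.0191], 'ee_rot': [-0.0039, 0.1134, 0.9935, -0.0005], 'wrist_force': [-7.3003, -5.107, 6.2395], 'grip_width': 0.0019}
```

View pics/s5c.png

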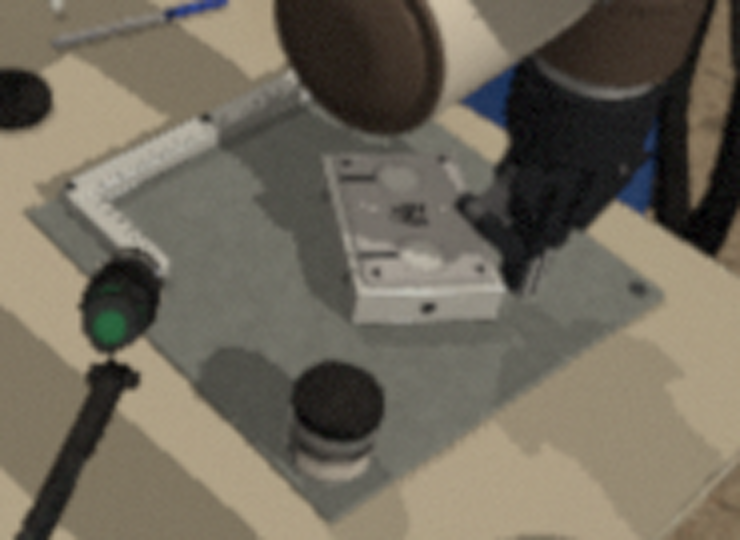

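```bash
python3 -c "
from h import *
blk(5,(357,287),(503,287),(450,157),(323,155),cam='s')
d=load('s5')
P=np.array([.4515,-.1661,.0191]);y=np.array([.225,.974,0]);x=np.array([.974,-.225,0])
for px in [(462,205),(480,195),(500,245),(518,290)]:
    a,b=ray(d,crop2px(px,235,130,4),0)[0],ray(d,crop2px(px,235,130,4),.2)[0]
    # intersect with plane (Q-P).x=0
    t=(P-a)@x/((b-a)@x);q=a+t*(b-a);print(px,'along y mm',((q-P)@y*1e3).round(1),'z mm',(q[2]*1e3).round(1))
snap('wrist','w5')
"
```

```text
s C [ 0.5219 -0.1462] head -39.4 | board C mm [[-24.6 -29.8]] psi -33.3 maxres mm 7.9
   nl [ 0.5035 -0.0741] [[-51.  40.]]
   nr [ 0.4476 -0.1421] [[-99. -34.]]
   fr [ 0.5403 -0.2183] [[   1. -100.]]
   fl [ 0.5962 -0.1504] [[ 50. -26.]]
(462, 205) along y mm 68.3 z mm 117.9
(480, 195) along y mm 56.4 z mm 119.8
(500, 245) along y mm 26.4 z mm 65.5
(518, 290) along y mm -4.1 z mm 10.3
```

View pics/w5.png

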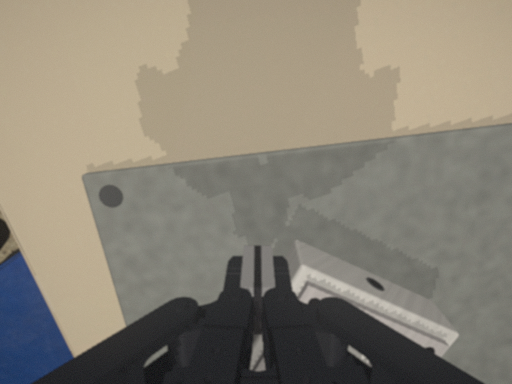

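Request:
move_arm(delta_pos=[[-0.4, -0.45, 0], [-0.9, -0.1, 0], [-1.35, 0.3, 0], [-1.1, 0.6, 0], [-0.8, 0.9, 0]], angular=[[0, 0, 0], [0, 0, 0], [0, 0, 0], [0, 0, 0], [0, 0, 0]])

```text
time_s: 7.58
eef_pos: [0.4451, -0.1565, 0.0188]
ee_rot: [-0.003, 0.113, 0.994, -0.0]
wrist_force: [-6.5, -3.1, 4.6]
grip_width: 0.001
```

Request:
move_arm(delta_pos=[[0.2, 0.25, 0], [0.45, 0.5, 0], [0.65, 0.7, 0], [0.9, 0.95, 0], [1.15, 1.15, 0]], angular=[[0, 0, 0], [0, 0, 0], [0, 0, 0], [0, 0, 0], [0, 0, 0]])

```text
time_s: 8.2
eef_pos: [0.4553, -0.145, 0.0183]
ee_rot: [-0.004, 0.113, 0.994, -0.0]
wrist_force: [-6.4, -1.5, 3.1]
grip_width: -0.005
```

```bash
python3 -c "
from h import *
look(6)"
```

```text
{'time_s': 8.2, 'eef_pos': [0.4553, -0.145, 0.0183], 'ee_rot': [-0.0041, 0.1132, 0.9936, -0.0004], 'wrist_force': [-6.3539, -1.5141, 3.0548], 'grip_width': -0.0053}
```

View pics/s6c.png

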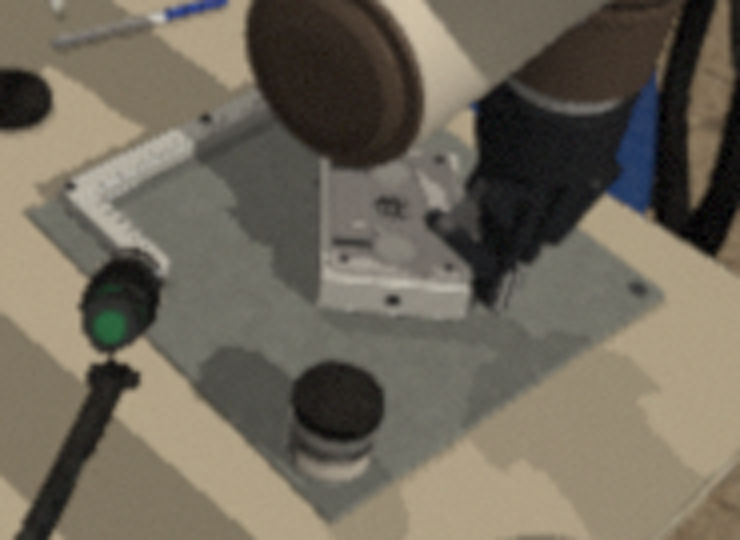

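View pics/t6c.png

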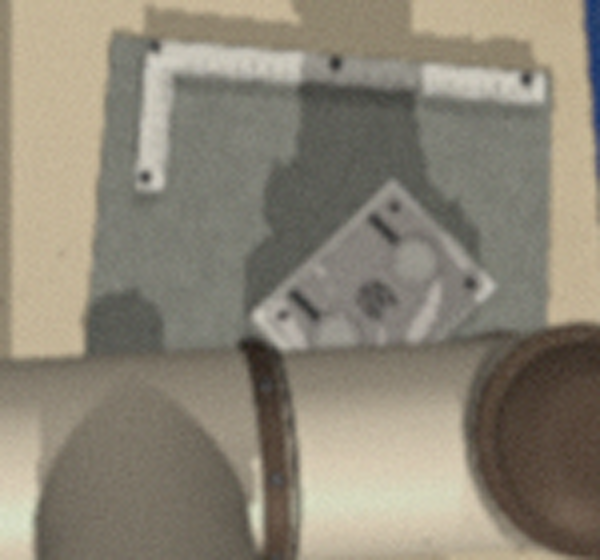

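```bash
python3 -c "
from h import *
c,th,R=blk(6,(251,316),None,(495,287),(393,180))
for q in ((.14,-.11),):pass
P=np.array([.4553,-.145]);y=np.array([.225,.974]);x=np.array([.974,-.225])
print('finger corner local mm',(R.T@(P+.014*y+.011*x-c)*1e3).round(1),'n',R[:,1].round(2))
"
```

```text
t C [ 0.5322 -0.1455] head -48.5 | board C mm [[-14.3 -28. ]] psi -42.4 maxres mm 1.7
   nl [ 0.5254 -0.0714] [[-29.  45.]]
   nr [ 0.4595 -0.1297] [[-88. -20.]]
   fr [ 0.539  -0.2196] [[   0. -101.]]
   fl [ 0.6049 -0.1613] [[ 60. -36.]]
finger corner local mm [-50.5 -39.5] n [0.75 0.66]
```

```bash
cat >> h.py <<'E'
def plan(c,th,P,end,corner=(.011,.014),loc=(-.050,-.044),k=.075,step=5):
    y=np.array([.225,.974]);x=np.array([.974,-.225]);off=corner[0]*x+corner[1]*y
    c=c.copy();t=th;out=[]
    while True:
        R=np.array([[np.cos(t),-np.sin(t)],[np.sin(t),np.cos(t)]])
        q=c+R@loc-off;out.append((np.degrees(t),*((q-P)*100)))
        if t<=end:break
        d=np.radians(step);tm=t-d/2;c=c+k*d*np.array([-np.sin(tm),np.cos(tm)]);t-=d
    print(np.round(out,2)); print('end board',w2b(c)*1e3)
E
python3 -c "
from h import *
plan(np.array([.5322,-.1455]),np.radians(-48.5),np.array([.4553,-.145]),np.radians(-96))
"
```

```text
[[-48.5   -0.3   -0.34]
 [-53.5    0.3    0.65]
 [-58.5    0.99   1.58]
 [-63.5    1.76   2.44]
 [-68.5    2.6    3.23]
 [-73.5    3.51   3.95]
 [-78.5    4.47   4.59]
 [-83.5    5.49   5.14]
 [-88.5    6.55   5.6 ]
 [-93.5    7.65   5.96]
 [-98.5    8.77   6.23]]
end board [[44.13924025 -3.58167392]]
```

Request:
move_arm(delta_pos=[[0.15, 0.3, 0], [0.3, 0.6, 0], [0.5, 0.9, 0], [0.7, 1.2, 0], [0.9, 1.5, 0]], angular=[[0, 0, 0], [0, 0, 0], [0, 0, 0], [0, 0, 0], [0, 0, 0]])

```text
time_s: 8.93
eef_pos: [0.4685, -0.1298, 0.0191]
ee_rot: [0.0, 0.113, 0.994, 0.0]
wrist_force: [-2.0, -0.8, -2.9]
grip_width: 0.003
```

Request:
move_arm(delta_pos=[[0.25, 0.25, 0], [0.5, 0.5, 0], [0.7, 0.75, 0], [1.0, 1.0, 0], [1.25, 1.25, 0]], angular=[[0, 0, 0], [0, 0, 0], [0, 0, 0], [0, 0, 0], [0, 0, 0]])

```text
time_s: 9.55
eef_pos: [0.4806, -0.1174, 0.0191]
ee_rot: [0.0, 0.113, 0.994, 0.0]
wrist_force: [-2.6, -0.5, -2.0]
grip_width: 0.0
```

```bash
python3 -c "
from h import *
look(7)"
```

```text
{'time_s': 9.55, 'eef_pos': [0.4806, -0.1174, 0.0191], 'ee_rot': [0.0001, 0.1129, 0.9936, 0.0], 'wrist_force': [-2.5959, -0.474, -2.0303], 'grip_width': 0.0002}
```

View pics/t7c.png

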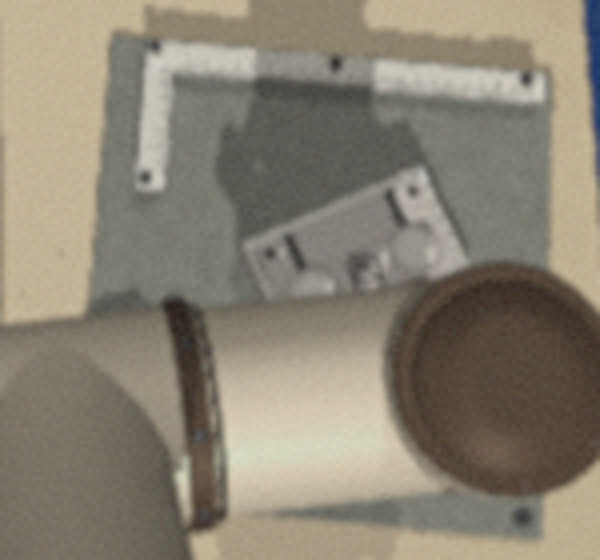

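View pics/s7c.png

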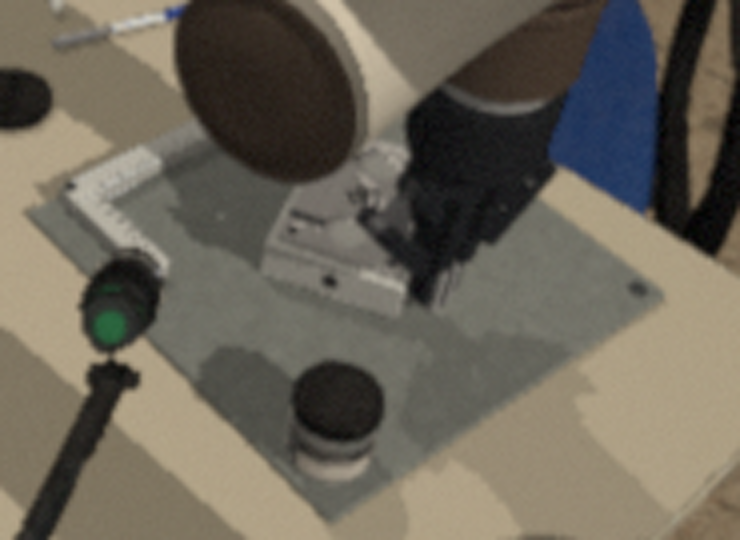

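```bash
python3 -c "
from h import *
c,th,R=blk(7,(243,243),None,None,(425,166))
P=np.array([.4806,-.1174]);y=np.array([.225,.974]);x=np.array([.974,-.225])
print('finger corner local mm',(R.T@(P+.014*y+.011*x-c)*1e3).round(1),'n',R[:,1].round(2))
plan(c,th,P,np.radians(-96),corner=(.011,.014))
"
```

```text
t C [ 0.5497 -0.1419] head -68.5 | board C mm [[  2.7 -22.5]] psi -62.3 maxres mm 0.0
   nl [ 0.5686 -0.0699] [[14. 51.]]
   nr [ 0.4868 -0.1022] [[-64.  10.]]
   fr [ 0.5308 -0.2139] [[ -8. -96.]]
   fl [ 0.6127 -0.1816] [[ 70. -55.]]
finger corner local mm [-53.5 -38.3] n [0.93 0.37]
[[-68.47  -0.4   -0.53]
 [-73.47   0.5    0.19]
 [-78.47   1.47   0.83]
 [-83.47   2.49   1.38]
 [-88.47   3.55   1.84]
 [-93.47   4.64   2.2 ]
 [-98.47   5.77   2.47]]
end board [[ 40.5507709  -14.01233355]]
```

Request:
move_arm(delta_pos=[[0.25, 0.1, 0], [0.5, 0.2, 0], [0.8, 0.3, 0], [1.1, 0.45, 0], [1.4, 0.6, 0]], angular=[[0, 0, 0], [0, 0, 0], [0, 0, 0], [0, 0, 0], [0, 0, 0]])

```text
time_s: 10.28
eef_pos: [0.4941, -0.1116, 0.019]
ee_rot: [-0.0, 0.113, 0.994, -0.0]
wrist_force: [-4.2, 0.2, -0.1]
grip_width: -0.006
```

Request:
move_arm(delta_pos=[[0.25, 0.1, 0], [0.5, 0.2, 0], [0.75, 0.3, 0], [1.0, 0.4, 0], [1.2, 0.5, 0]], angular=[[0, 0, 0], [0, 0, 0], [0, 0, 0], [0, 0, 0], [0, 0, 0]])

```text
time_s: 10.9
eef_pos: [0.5069, -0.1065, 0.0191]
ee_rot: [0.0, 0.113, 0.994, 0.0]
wrist_force: [-3.0, 0.5, -1.2]
grip_width: -0.001
```

```bash
python3 -c "
from h import *
look(8)"
```

```text
{'time_s': 10.9, 'eef_pos': [0.5069, -0.1065, 0.0191], 'ee_rot': [0.0004, 0.1128, 0.9936, 0.0], 'wrist_force': [-2.9796, 0.5117, -1.1649], 'grip_width': -0.0012}
```

View pics/t8c.png

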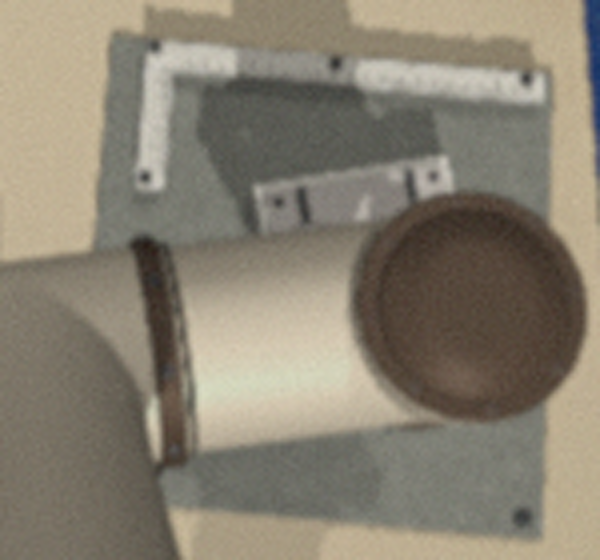

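View pics/s8c.png

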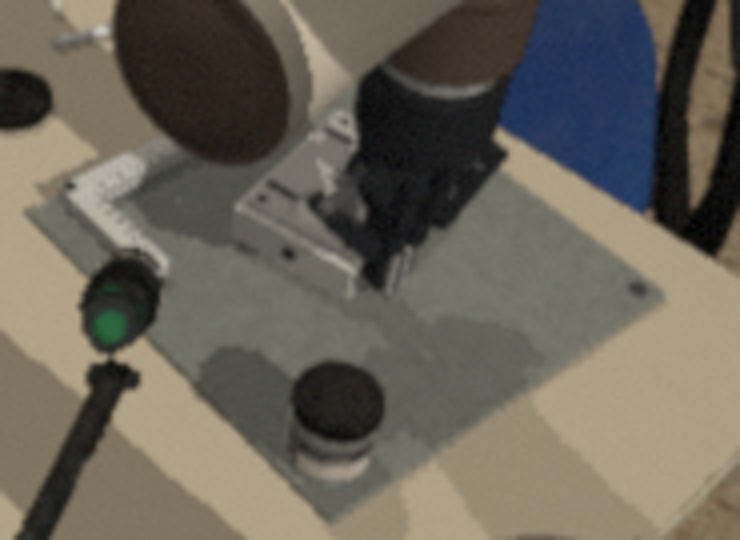

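```bash
python3 -c "
from h import *
c,th,R=blk(8,(255,186),None,None,(448,156))
P=np.array([.5069,-.1065]);y=np.array([.225,.974]);x=np.array([.974,-.225])
print('finger corner local mm',(R.T@(P+.014*y+.011*x-c)*1e3).round(1),'n',R[:,1].round(2))
plan(c,th,P,np.radians(-96),corner=(.011,.014))
"
```

```text
t C [ 0.567  -0.1432] head -82.3 | board C mm [[ 20. -22.]] psi -76.2 maxres mm 0.8
   nl [ 0.6026 -0.0778] [[48. 47.]]
   nr [ 0.5154 -0.0896] [[-37.  26.]]
   fr [ 0.5314 -0.2085] [[ -8. -91.]]
   fl [ 0.6186 -0.1967] [[ 77. -70.]]
finger corner local mm [-53.6 -39.4] n [0.99 0.13]
[[-8.232e+01 -4.100e-01 -4.200e-01]
 [-8.732e+01  6.500e-01  6.000e-02]
 [-9.232e+01  1.730e+00  4.500e-01]
 [-9.732e+01  2.850e+00  7.400e-01]]
end board [[ 39.42283254 -19.79584535]]
```

Request:
move_arm(delta_pos=[[0.25, 0.05, 0], [0.5, 0.1, 0], [0.75, 0.15, 0], [1.0, 0.2, 0], [1.2, 0.25, 0]], angular=[[0, 0, 0], [0, 0, 0], [0, 0, 0], [0, 0, 0], [0, 0, 0]])

```text
time_s: 11.62
eef_pos: [0.5188, -0.104, 0.0191]
ee_rot: [0.0, 0.113, 0.994, 0.0]
wrist_force: [-2.4, 0.9, 0.1]
grip_width: -0.001
```

Request:
move_arm(delta_pos=[[0.2, 0, 0], [0.4, 0.1, 0], [0.6, 0.1, 0], [0.8, 0.2, 0], [0.9, 0.2, 0]], angular=[[0, 0, 0], [0, 0, 0], [0, 0, 0], [0, 0, 0], [0, 0, 0]])

```text
time_s: 12.25
eef_pos: [0.5277, -0.102, 0.0191]
ee_rot: [0.0, 0.113, 0.994, 0.0]
wrist_force: [-3.8, 2.2, -0.1]
grip_width: 0.001
```

```bash
python3 -c "
from h import *
look(9)"
```

```text
{'time_s': 12.25, 'eef_pos': [0.5277, -0.102, 0.0191], 'ee_rot': [0.0002, 0.1128, 0.9936, 0.0001], 'wrist_force': [-3.8259, 2.2147, -0.0504], 'grip_width': 0.0009}
```

View pics/t9c.png

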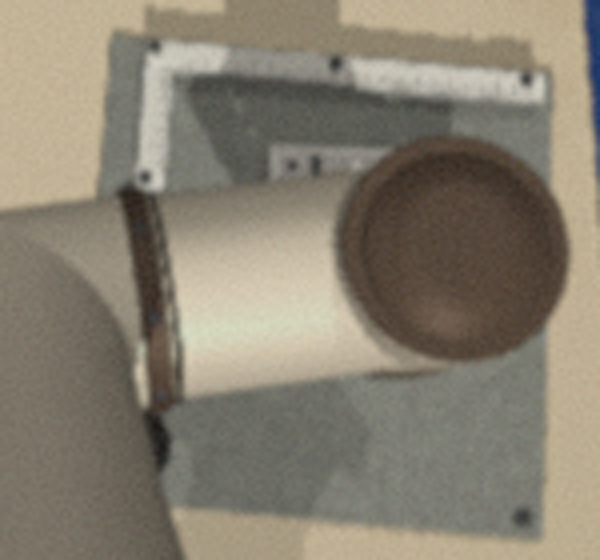

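View pics/s9c.png

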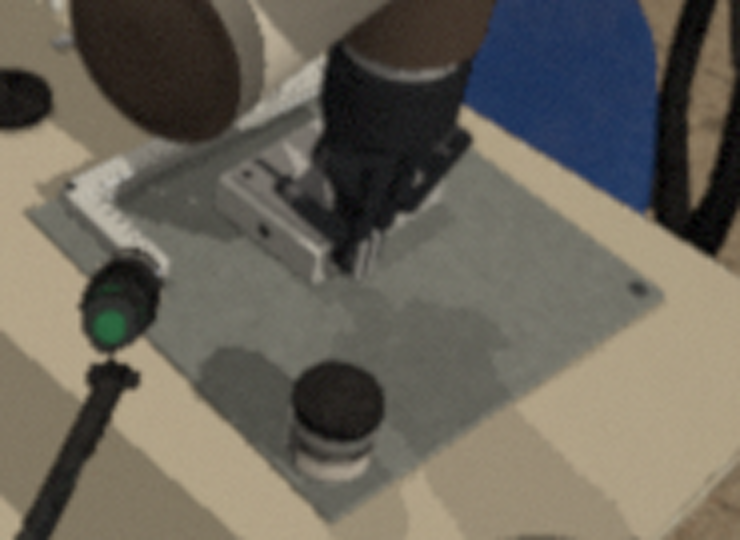

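Request:
move_arm(delta_pos=[[-1, 0, 0], [-2.5, 0, 0], [-5, -1, 2], [-9, -3, 6], [-12, -5, 9]], angular=[[0, 0, 0], [0, 0, 0.03], [0, 0, 0.06], [0, 0, 0.1], [0, 0, 0.12]], jaw=0.6)

```text
time_s: 12.98
eef_pos: [0.4058, -0.1525, 0.1104]
ee_rot: [0.001, 0.052, 0.999, -0.0]
wrist_force: [0.5, 0.2, 0.8]
grip_width: 0.6
```

```bash
python3 -c "
from h import *
look(10)"
```

```text
{'time_s': 12.975, 'eef_pos': [0.4058, -0.1525, 0.1104], 'ee_rot': [0.0009, 0.0518, 0.9987, -0.0001], 'wrist_force': [0.5053, 0.1905, 0.7893], 'grip_width': 0.6002}
```

View pics/t10c.png

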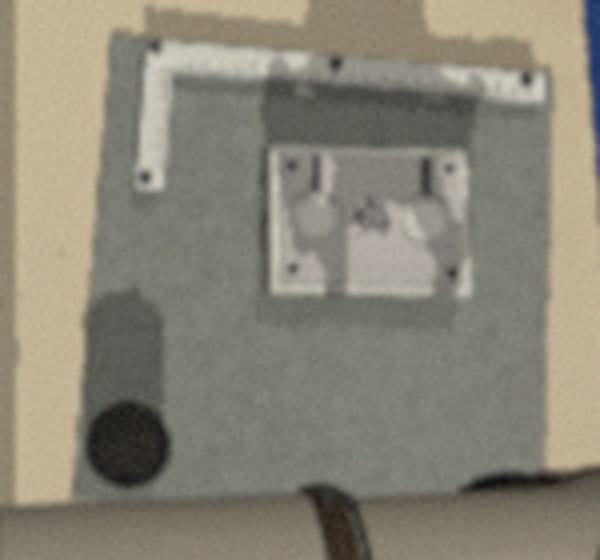

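View pics/s10c.png

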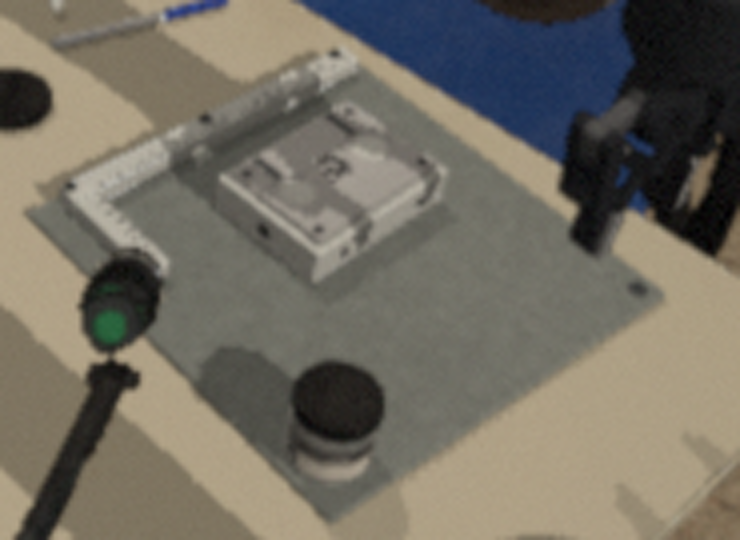

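```bash
python3 -c "
from h import *
c,th,R=blk(10,(269,146),(270,296),(470,297),(468,146))
print('n',R[:,1], 'tool y heading',90-2*np.degrees(np.arcsin(.0518))*-1 )
print(b2w([[-.0,0]]), 'contact mid',c-R[:,1]*.044)
d=load('t10');print('fence-fit check', proj(d,np.c_[b2w([[.12,.1],[.12,-.13],[.045,.1]]),[.02]*3]))
"
```

```text
t C [ 0.5805 -0.146 ] head -92.0 | board C mm [[ 33.7 -23.3]] psi -85.8 maxres mm 2.0
   nl [ 0.6265 -0.0875] [[73. 40.]]
   nr [ 0.5386 -0.0845] [[-15.  33.]]
   fr [ 0.5345 -0.2044] [[ -6. -86.]]
   fl [ 0.6224 -0.2074] [[ 82. -80.]]
n [ 0.99941173 -0.03429557] tool y heading 95.93850051639325
[[ 0.5495 -0.1192]] contact mid [ 0.53651208 -0.14444113]
fence-fit check [[277.56249684 176.66911817]
 [370.40159976 184.57797087]
 [275.36778119 206.56070231]]
```

Request:
move_arm(delta_pos=[[3, 0.5, -2], [6, 1, -4.5], [8.5, 1.4, -7.5], [9.4, 1.5, -9.6], [9.9, 1.5, -9.6]], angular=[[0, 0, 0], [0, 0, 0], [0, 0, 0], [0, 0, 0], [0, 0, 0]])

```text
time_s: 13.7
eef_pos: [0.5055, -0.1368, 0.011]
ee_rot: [-0.002, 0.053, 0.999, -0.0]
wrist_force: [-0.3, 0.6, -0.4]
grip_width: 0.599
```

Request:
move_arm(delta_pos=[[0.4, 0, 0], [0.8, -0.1, 0], [1.2, -0.1, 0], [1.5, -0.2, 0], [1.8, -0.2, 0]], angular=[[0, 0, 0], [0, 0, 0], [0, 0, 0], [0, 0, 0], [0, 0, 0]])

```text
time_s: 14.32
eef_pos: [0.5246, -0.1392, 0.0133]
ee_rot: [0.0, 0.053, 0.999, 0.0]
wrist_force: [-0.6, 1.0, 0.4]
grip_width: 0.601
```

Request:
move_arm(delta_pos=[[0.3, 0, 0], [0.6, -0.1, 0], [0.9, -0.1, 0], [1.2, -0.1, 0], [1.5, -0.2, 0]], angular=[[0, 0, 0], [0, 0, 0], [0, 0, 0], [0, 0, 0], [0, 0, 0]])

```text
time_s: 14.95
eef_pos: [0.5353, -0.1406, 0.0124]
ee_rot: [-0.004, 0.053, 0.999, 0.0]
wrist_force: [-8.0, 3.9, 5.2]
grip_width: 0.6
```

```bash
python3 -c "
from h import *
look(11);print(w2b(arm.sense()['eef_pos'][:2])*1e3)"
```

```text
{'time_s': 14.95, 'eef_pos': [0.5353, -0.1406, 0.0124], 'ee_rot': [-0.0045, 0.0533, 0.9986, 0.0002], 'wrist_force': [-7.9615, 3.8817, 5.2154], 'grip_width': 0.6004}
[[-11.22100493 -22.88624427]]
```

View pics/t11c.png

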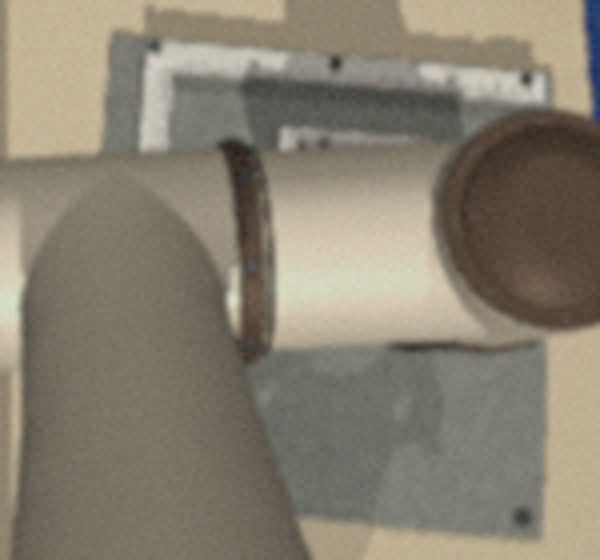

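View pics/s11c.png

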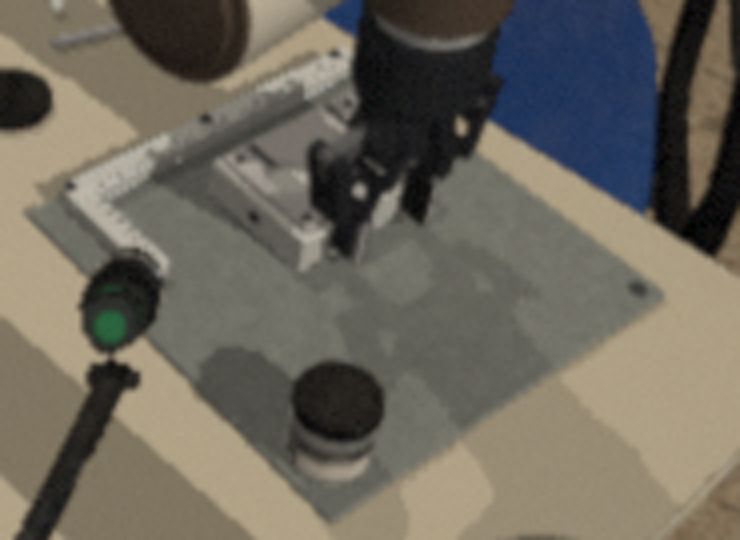

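Request:
move_arm(delta_pos=[[0.3, 0, 0], [0.6, -0.1, 0], [0.9, -0.1, 0], [1.2, -0.1, 0], [1.5, -0.2, 0]], angular=[[0, 0, 0], [0, 0, 0], [0, 0, 0], [0, 0, 0], [0, 0, 0]])

```text
time_s: 15.68
eef_pos: [0.5492, -0.143, 0.0123]
ee_rot: [-0.006, 0.054, 0.999, 0.0]
wrist_force: [-9.2, 2.3, 5.6]
grip_width: 0.601
```

```bash
python3 -c "
from h import *
look(12);print(w2b(arm.sense()['eef_pos'][:2])*1e3)"
```

```text
{'time_s': 15.675, 'eef_pos': [0.5492, -0.143, 0.0123], 'ee_rot': [-0.0056, 0.0538, 0.9985, 0.0001], 'wrist_force': [-9.2265, 2.2984, 5.5591], 'grip_width': 0.601}
[[  3.3887992  -23.75706541]]
```

View pics/t12c.png

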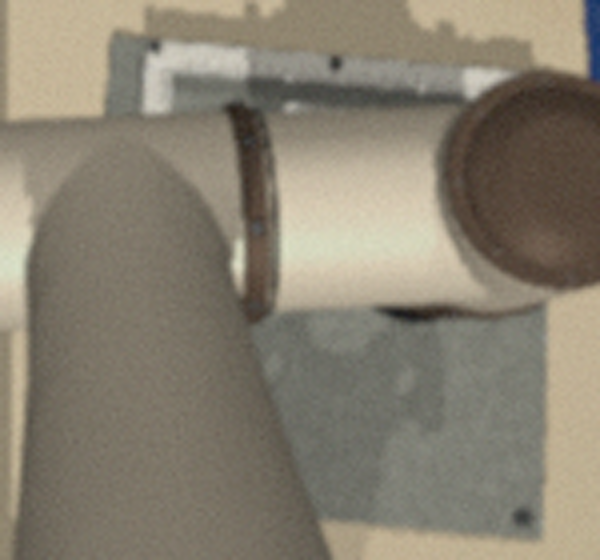

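View pics/s12c.png

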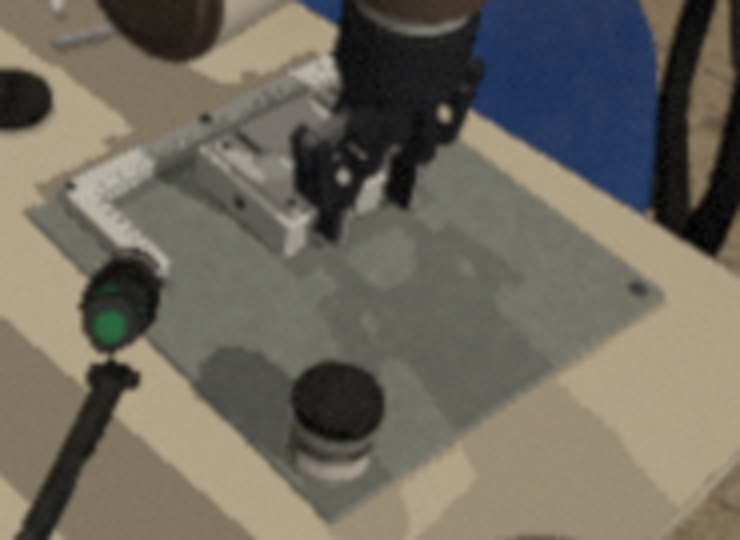

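```bash
python3 -c "
from h import *
d=load('s12')
a=ray(d,crop2px([(202,149),(290,217)],235,130,4),.034)[:,:2];print(w2b(a)*1e3)
d=load('t12')
a=ray(d,crop2px([(285,104),(430,113)],235,160,4),.034)[:,:2];print(w2b(a)*1e3)
d=load('s10')
a=ray(d,crop2px([(220,174),(315,246)],235,130,4),.034)[:,:2];print('s10',w2b(a)*1e3,'vs top nl 73,40 nr -15,33')
"
```

```text
[[96.68542841 32.54981396]
 [18.21659487 27.77341427]]
[[100.26274959  30.86792885]
 [102.34518172 -57.08794594]]
s10 [[72.24066478 38.11650577]
 [-8.75178739 32.0011349 ]] vs top nl 73,40 nr -15,33
```

Request:
move_arm(delta_pos=[[0.25, 0, 0], [0.5, -0.1, 0], [0.75, -0.1, 0], [1.0, -0.1, 0], [1.3, -0.1, 0]], angular=[[0, 0, 0], [0, 0, 0], [0, 0, 0], [0, 0, 0], [0, 0, 0]])

```text
time_s: 16.4
eef_pos: [0.5621, -0.1443, 0.0123]
ee_rot: [-0.006, 0.054, 0.999, -0.0]
wrist_force: [-9.3, 0.7, 5.5]
grip_width: 0.597
```

Request:
move_arm(delta_pos=[[-1, 0.1, 0], [-2.5, 0.2, 0.5], [-5, 0, 5], [-8, -3, 10], [-11, -7, 13]], angular=[[0, 0, 0], [0, 0, 0], [0, 0, 0.1], [0, 0, 0.25], [0, 0, 0.4]])

```text
time_s: 17.02
eef_pos: [0.4572, -0.2142, 0.1457]
ee_rot: [0.002, -0.15, 0.989, -0.001]
wrist_force: [0.2, -0.7, 1.0]
grip_width: 0.6
```

```bash
python3 -c "
from h import *
look(13);print(w2b(arm.sense()['eef_pos'][:2])*1e3)"
```

```text
{'time_s': 17.025, 'eef_pos': [0.4572, -0.2142, 0.1457], 'ee_rot': [0.002, -0.1502, 0.9886, -0.0007], 'wrist_force': [0.2207, -0.6667, 1.012], 'grip_width': 0.6001}
[[ -82.00676921 -106.69469814]]
```

View pics/t13c.png

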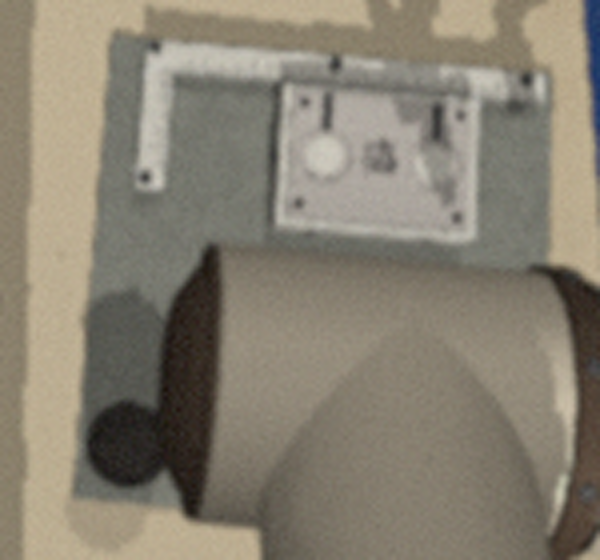

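View pics/s13c.png

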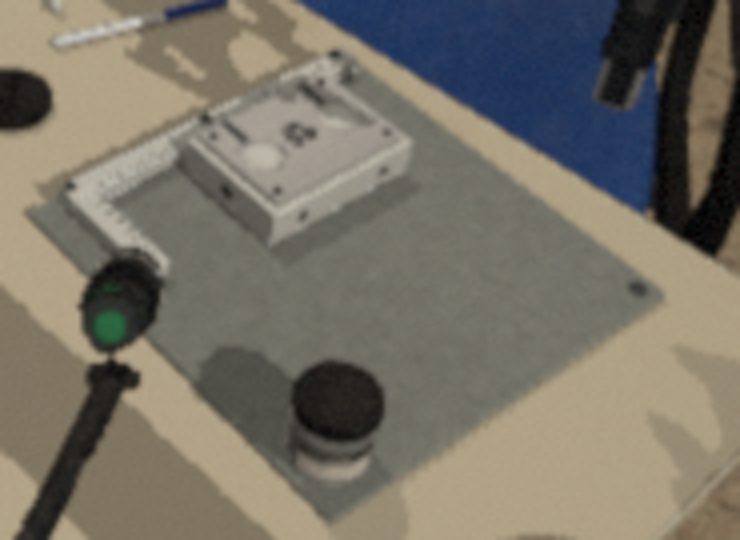

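```bash
python3 -c "
from h import *
c,th,R=blk(13,(281,82),(275,228),(473,242),(480,91))
"
```

```text
t C [ 0.617  -0.1531] head -95.1 | board C mm [[ 70.7 -26.4]] psi -89.0 maxres mm 2.7
   nl [ 0.6661 -0.0972] [[114.  34.]]
   nr [ 0.5785 -0.0894] [[26. 33.]]
   fr [ 0.5678 -0.2089] [[ 28. -87.]]
   fl [ 0.6554 -0.2168] [[116. -86.]]
```

Request:
move_arm(delta_pos=[[3, -2, 0], [6, -4, 0], [9, -5, 0], [12, -5.2, 0], [14.8, -5.2, -1]], angular=[[0, 0, 0.17], [0, 0, 0.34], [0, 0, 0.51], [0, 0, 0.68], [0, 0, 0.85]], jaw=0.45)

```text
time_s: 17.75
eef_pos: [0.6067, -0.266, 0.1333]
ee_rot: [0.001, -0.543, 0.84, -0.001]
wrist_force: [0.0, 0.7, 0.5]
grip_width: 0.45
```

Request:
move_arm(delta_pos=[[0, 0, -2], [0, 0, -6], [0, 0, -10], [0, 0.5, -12], [0, 1.2, -12.1]], angular=[[0, 0, 0.17], [0, 0, 0.31], [0, 0, 0.31], [0, 0, 0.31], [0, 0, 0.31]])

```text
time_s: 18.38
eef_pos: [0.6038, -0.2532, 0.0098]
ee_rot: [-0.001, -0.664, 0.747, 0.002]
wrist_force: [-0.1, 0.9, 0.3]
grip_width: 0.451
```

```bash
python3 -c "
from h import *
look(14);print(w2b(arm.sense()['eef_pos'][:2])*1e3)"
```

```text
{'time_s': 18.375, 'eef_pos': [0.6038, -0.2532, 0.0098], 'ee_rot': [-0.0013, -0.6643, 0.7474, 0.0018], 'wrist_force': [-0.0658, 0.9312, 0.3055], 'grip_width': 0.4509}
[[  70.37049546 -127.1870378 ]]
```

View pics/t14c.png

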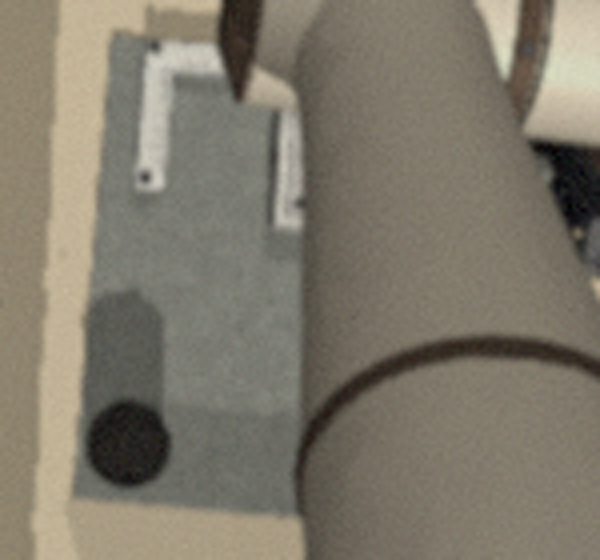

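View pics/s14c.png

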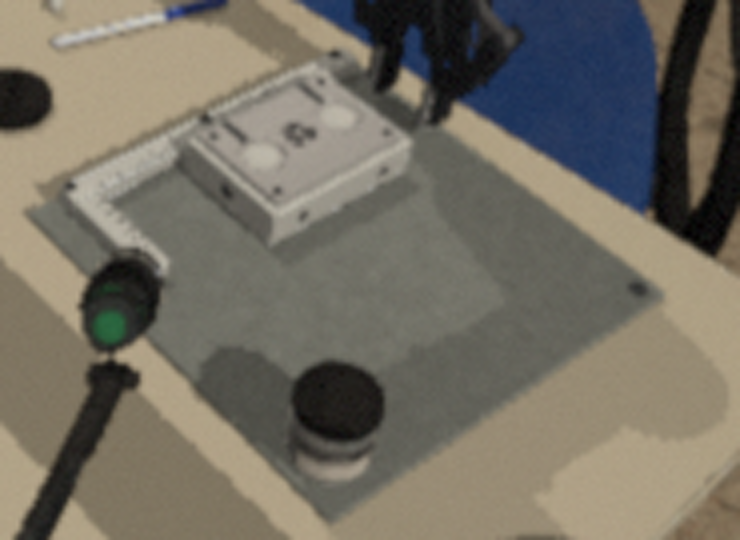

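Request:
move_arm(delta_pos=[[0.05, 0.6, 0.3], [0.1, 1.2, 0.4], [0.2, 1.8, 0.4], [0.2, 2.3, 0.4], [0.3, 2.7, 0.4]], angular=[[0, 0, 0.01], [0, 0, 0.01], [0, 0, 0.01], [0, 0, 0.01], [0, 0, 0.01]])

```text
time_s: 19.1
eef_pos: [0.6083, -0.2267, 0.0161]
ee_rot: [-0.0, -0.668, 0.744, 0.0]
wrist_force: [0.5, -0.8, -0.0]
grip_width: 0.453
```

Request:
move_arm(delta_pos=[[0.03, 0.3, 0], [0.06, 0.6, 0], [0.1, 0.9, 0], [0.13, 1.2, 0], [0.16, 1.5, 0]], angular=[[0, 0, 0], [0, 0, 0], [0, 0, 0], [0, 0, 0], [0, 0, 0]])

```text
time_s: 19.73
eef_pos: [0.6098, -0.2122, 0.016]
ee_rot: [-0.0, -0.668, 0.744, 0.0]
wrist_force: [-0.8, -4.1, -0.7]
grip_width: 0.454
```

Request:
move_arm(delta_pos=[[0.03, 0.3, 0], [0.06, 0.6, 0], [0.1, 0.9, 0], [0.13, 1.2, 0], [0.16, 1.5, 0]], angular=[[0, 0, 0], [0, 0, 0], [0, 0, 0], [0, 0, 0], [0, 0, 0]])

```text
time_s: 20.35
eef_pos: [0.6115, -0.1968, 0.016]
ee_rot: [-0.0, -0.668, 0.744, 0.0]
wrist_force: [-0.8, -3.8, -1.0]
grip_width: 0.451
```

```bash
python3 -c "
from h import *
look(15);print(w2b(arm.sense()['eef_pos'][:2])*1e3)"
```

```text
{'time_s': 20.35, 'eef_pos': [0.6115, -0.1968, 0.016], 'ee_rot': [-0.0, -0.6683, 0.7439, 0.0001], 'wrist_force': [-0.769, -3.8392, -1.0313], 'grip_width': 0.451}
[[ 70.04389865 -70.15360911]]
```

View pics/t15c.png

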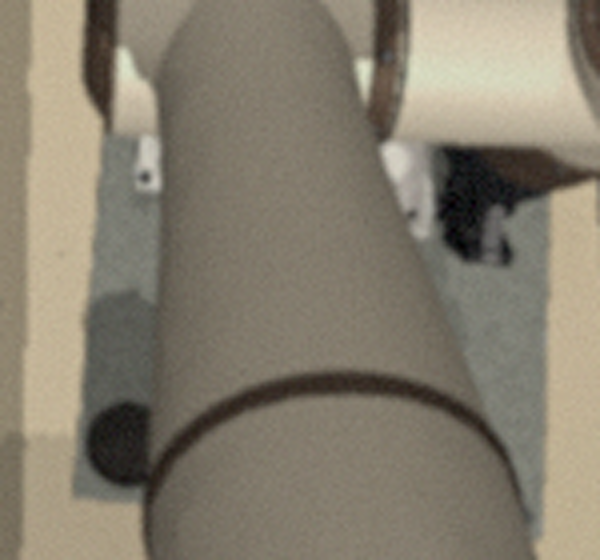

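View pics/s15c.png

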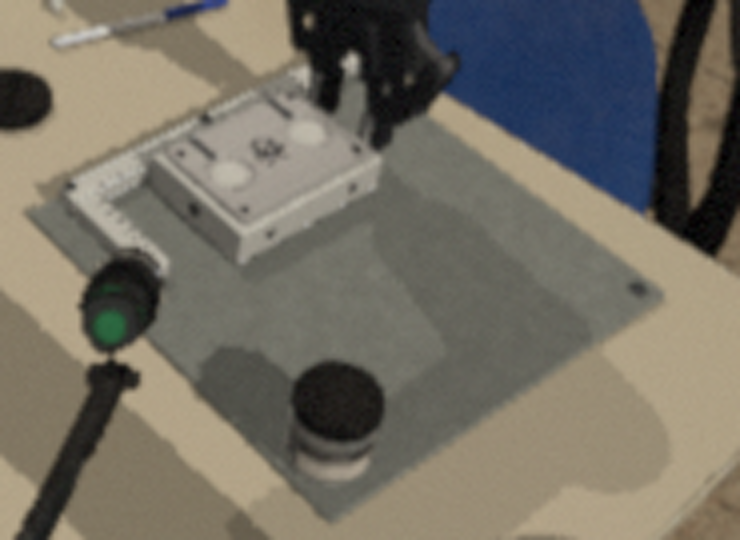

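Request:
move_arm(delta_pos=[[0.03, 0.3, 0], [0.06, 0.6, 0], [0.1, 0.9, 0], [0.13, 1.2, 0], [0.16, 1.5, 0]], angular=[[0, 0, 0], [0, 0, 0], [0, 0, 0], [0, 0, 0], [0, 0, 0]])

```text
time_s: 21.08
eef_pos: [0.6131, -0.1818, 0.016]
ee_rot: [-0.0, -0.668, 0.744, 0.0]
wrist_force: [-0.5, -3.0, -2.6]
grip_width: 0.45
```

Request:
move_arm(delta_pos=[[0.03, 0.3, 0], [0.06, 0.6, 0], [0.1, 0.9, 0], [0.13, 1.2, 0], [0.16, 1.4, 0]], angular=[[0, 0, 0], [0, 0, 0], [0, 0, 0], [0, 0, 0], [0, 0, 0]])

```text
time_s: 21.7
eef_pos: [0.6147, -0.1678, 0.016]
ee_rot: [-0.0, -0.668, 0.744, 0.0]
wrist_force: [-0.5, -3.5, -1.9]
grip_width: 0.449
```

```bash
python3 -c "
from h import *
look(16);print(w2b(arm.sense()['eef_pos'][:2])*1e3)"
```

```text
{'time_s': 21.7, 'eef_pos': [0.6147, -0.1678, 0.016], 'ee_rot': [-0.0001, -0.6683, 0.7439, 0.0001], 'wrist_force': [-0.4723, -3.495, -1.8688], 'grip_width': 0.4487}
[[ 70.10825866 -41.1536268 ]]
```

View pics/s16c.png

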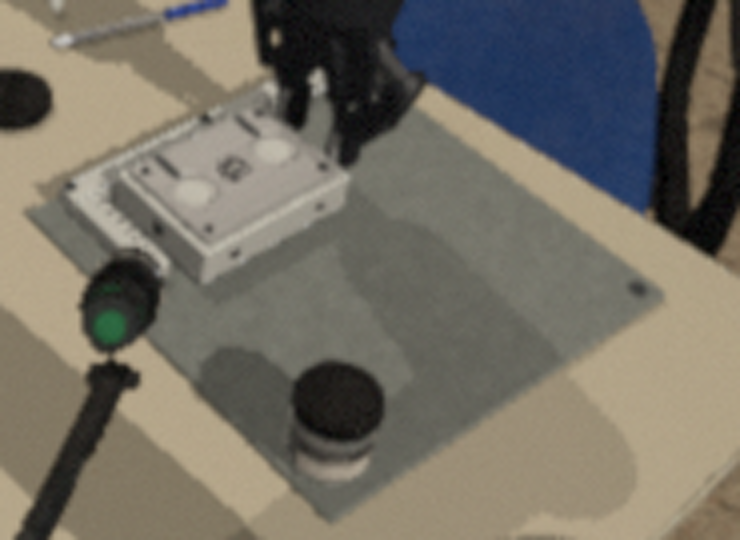

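Request:
move_arm(delta_pos=[[0.02, 0.2, 0], [0.04, 0.4, 0], [0.06, 0.55, 0], [-0.2, -1, 0], [-0.4, -3, 0.5]], angular=[[0, 0, 0], [0, 0, 0], [0, 0, 0], [0, 0, 0], [0, 0, 0]])

```text
time_s: 22.42
eef_pos: [0.6109, -0.1986, 0.0213]
ee_rot: [0.0, -0.669, 0.744, 0.0]
wrist_force: [-0.0, -1.1, 0.9]
grip_width: 0.449
```

Request:
move_arm(delta_pos=[[0, -3, 5], [-2, -4, 9], [-6, -4, 10], [-10, -2, 10], [-13, 0, 10]], angular=[[0, 0, 0], [0, 0, -0.17], [0, 0, -0.34], [0, 0, -0.51], [0, 0, -0.68]], jaw=0.6)

```text
time_s: 23.05
eef_pos: [0.4793, -0.1989, 0.122]
ee_rot: [0.001, -0.378, 0.926, -0.0]
wrist_force: [0.6, -0.1, 0.6]
grip_width: 0.599
```

```bash
python3 -c "
from h import *
look(17);print(w2b(arm.sense()['eef_pos'][:2])*1e3)"
```

```text
{'time_s': 23.05, 'eef_pos': [0.4793, -0.1989, 0.122], 'ee_rot': [0.0008, -0.3783, 0.9257, -0.0002], 'wrist_force': [0.6221, -0.0634, 0.6244], 'grip_width': 0.5992}
[[-63.14414975 -85.90235793]]
```

View pics/t17c.png

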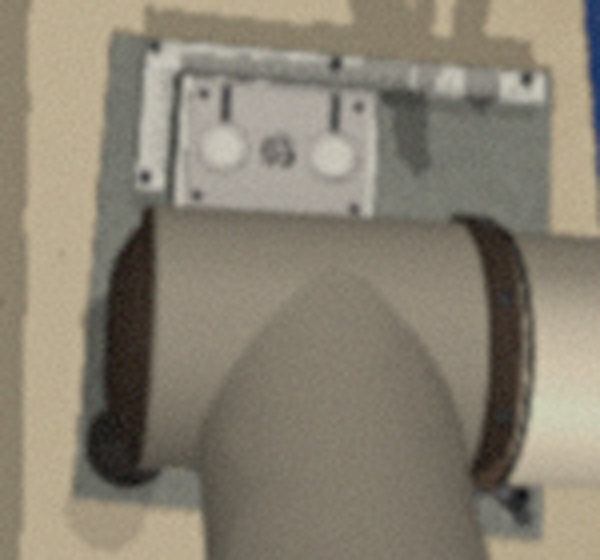

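View pics/s17c.png

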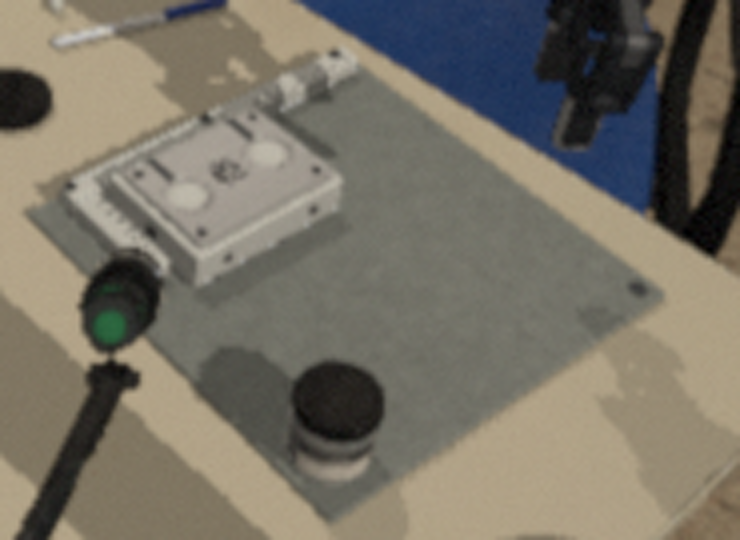

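Request:
move_arm(delta_pos=[[1.5, 3, 0], [3, 6, 0], [5, 9, -1], [6.7, 10.7, -3], [6.8, 10.7, -5]], angular=[[0, 0, -0.18], [0, 0, -0.36], [0, 0, -0.54], [0, 0, -0.72], [0, 0, -0.88]])

```text
time_s: 23.78
eef_pos: [0.5515, -0.0907, 0.0712]
ee_rot: [0.002, 0.049, 0.999, 0.0]
wrist_force: [-0.3, -0.1, -0.0]
grip_width: 0.605
```

Request:
move_arm(delta_pos=[[0, 0, -3], [0, 0, -5.6], [0.4, 0, -5.8], [0.8, -0.1, -5.8], [1.1, -0.1, -5.8]], angular=[[0, 0, 0], [0, 0, 0], [0, 0, 0], [0, 0, 0], [0, 0, 0]])

```text
time_s: 24.4
eef_pos: [0.5614, -0.0924, 0.0145]
ee_rot: [0.002, 0.048, 0.999, 0.0]
wrist_force: [-1.0, -0.1, 0.3]
grip_width: 0.599
```

```bash
python3 -c "
from h import *
look(18);print(w2b(arm.sense()['eef_pos'][:2])*1e3)"
```

```text
{'time_s': 24.4, 'eef_pos': [0.5614, -0.0924, 0.0145], 'ee_rot': [0.0015, 0.048, 0.9988, 0.0001], 'wrist_force': [-1.0304, -0.1211, 0.2664], 'grip_width': 0.5986}
[[ 8.60116972 28.12164732]]
```

View pics/s18.png

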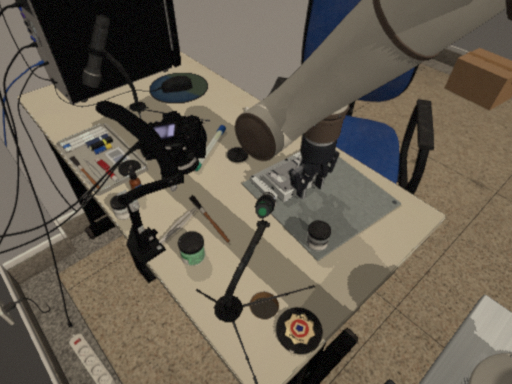

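View pics/t18c.png

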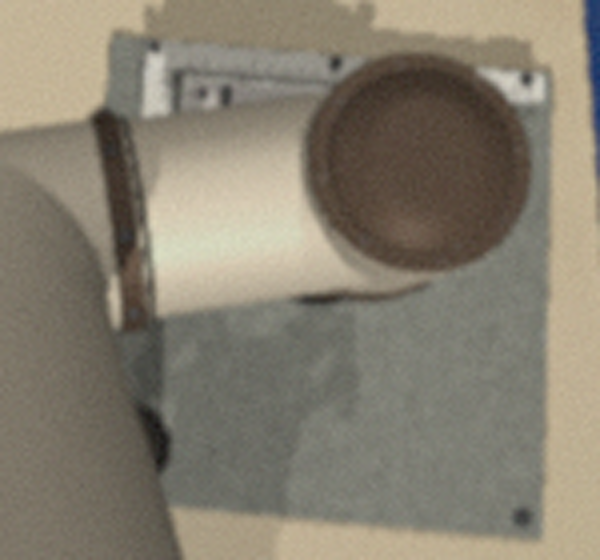

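Request:
move_arm(delta_pos=[[0.2, 0, 0], [0.4, 0, 0], [0.6, 0, 0], [0.75, -0.1, 0], [0.9, -0.1, 0]], angular=[[0, 0, -0.01], [0, 0, -0.01], [0, 0, -0.01], [0, 0, -0.01], [0, 0, -0.01]])

```text
time_s: 25.12
eef_pos: [0.5681, -0.0932, 0.0129]
ee_rot: [-0.001, 0.053, 0.999, -0.0]
wrist_force: [-2.1, 0.0, 1.2]
grip_width: 0.602
```

Request:
move_arm(delta_pos=[[0.1, 0, 0], [0.2, 0, 0], [0.3, 0, 0]], angular=[[0, 0, 0], [0, 0, 0], [0, 0, 0]])

```text
time_s: 25.5
eef_pos: [0.5681, -0.0932, 0.0128]
ee_rot: [-0.004, 0.053, 0.999, -0.0]
wrist_force: [-10.1, 2.2, 7.3]
grip_width: 0.603
```

```bash
python3 -c "
from h import *
look(19);print(w2b(arm.sense()['eef_pos'][:2])*1e3)"
```

```text
{'time_s': 25.5, 'eef_pos': [0.5681, -0.0932, 0.0128], 'ee_rot': [-0.004, 0.0535, 0.9986, -0.0003], 'wrist_force': [-10.1476, 2.192, 7.3248], 'grip_width': 0.603}
[[15.70191585 27.80657179]]
```

View pics/s19c.png

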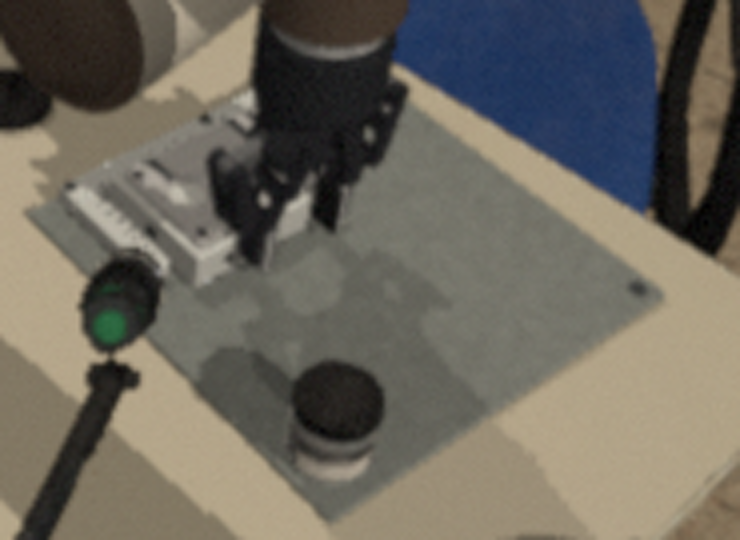

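Request:
move_arm(delta_pos=[[0.1, 0, 0], [0.2, 0, 0], [0.3, 0, 0], [0.4, 0, 0], [0.5, 0, 0]], angular=[[0, 0, 0], [0, 0, 0], [0, 0, 0], [0, 0, 0], [0, 0, 0]])

```text
time_s: 26.22
eef_pos: [0.5718, -0.0936, 0.0127]
ee_rot: [-0.005, 0.054, 0.999, -0.001]
wrist_force: [-10.6, 0.4, 8.7]
grip_width: 0.6
```

Request:
move_arm(delta_pos=[[0.1, 0, 0], [0.2, 0, 0]], angular=[[0, 0, 0], [0, 0, 0]])

```text
time_s: 26.48
eef_pos: [0.5729, -0.0937, 0.0126]
ee_rot: [-0.006, 0.054, 0.999, -0.001]
wrist_force: [-12.8, 0.4, 11.4]
grip_width: 0.603
```

Request:
move_arm(delta_pos=[[0.1, 0, 0], [0.2, 0, 0], [0.3, 0, 0]], angular=[[0, 0, 0], [0, 0, 0], [0, 0, 0]])

```text
time_s: 26.85
eef_pos: [0.5728, -0.0936, 0.0123]
ee_rot: [-0.01, 0.054, 0.998, -0.001]
wrist_force: [-18.0, 3.2, 15.1]
grip_width: 0.6
```

```bash
python3 -c "
from h import *
look(20);print(w2b(arm.sense()['eef_pos'][:2])*1e3)"
```

```text
{'time_s': 26.85, 'eef_pos': [0.5728, -0.0936, 0.0123], 'ee_rot': [-0.0096, 0.0539, 0.9985, -0.0007], 'wrist_force': [-18.0, 3.225, 15.1053], 'grip_width': 0.6}
[[20.42929547 27.91937121]]
```

View pics/s20c.png

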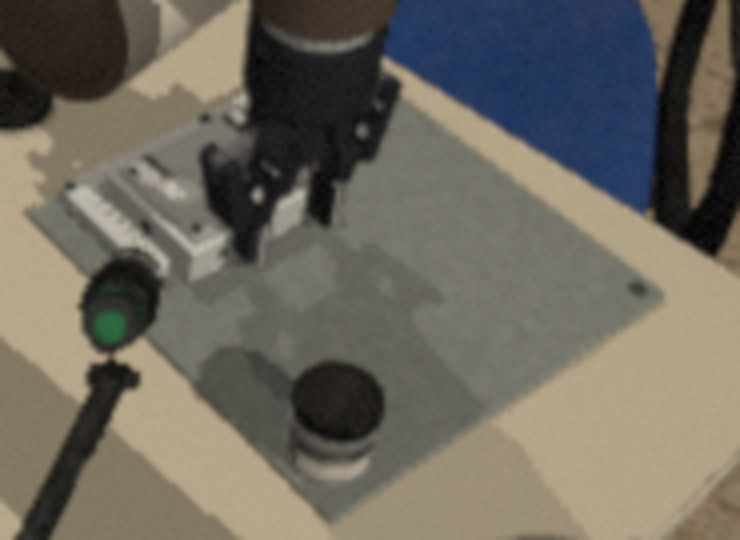

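View pics/t20c.png

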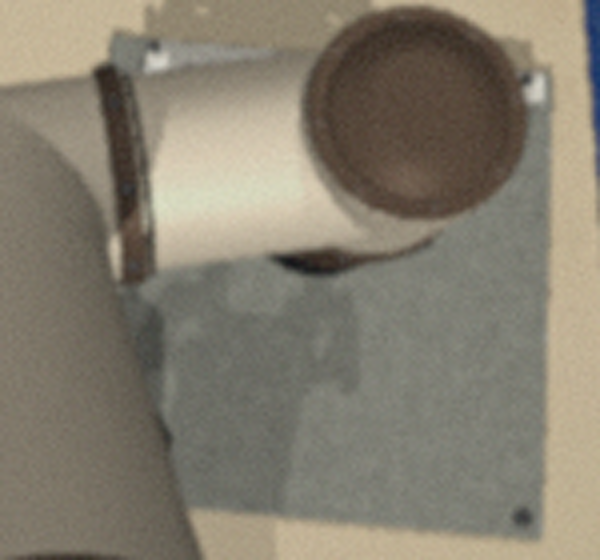

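Request:
move_arm(delta_pos=[[-2, 0.1, 0], [-3.8, 0.2, 0.5], [-4.5, -1, 5.5], [-4.5, -5, 9], [-3, -9, 10]], angular=[[0, 0, 0], [0, 0, 0], [0, 0, 0.17], [0, 0, 0.34], [0, 0, 0.51]], jaw=0.45)

```text
time_s: 27.58
eef_pos: [0.5536, -0.184, 0.1167]
ee_rot: [0.003, -0.204, 0.979, -0.001]
wrist_force: [-0.1, 1.2, 0.0]
grip_width: 0.448
```

Request:
move_arm(delta_pos=[[2, -2, 0], [5, -3, 0], [6.9, -3, 0], [6.9, -3, 0], [6.9, -3, 0]], angular=[[0, 0, 0.18], [0, 0, 0.36], [0, 0, 0.54], [0, 0, 0.72], [0, 0, 0.9]])

```text
time_s: 28.2
eef_pos: [0.6216, -0.2133, 0.1128]
ee_rot: [0.0, -0.609, 0.793, -0.0]
wrist_force: [-0.2, 0.2, -0.3]
grip_width: 0.445
```

```bash
python3 -c "
from h import *
look(21);print(w2b(arm.sense()['eef_pos'][:2])*1e3);q=arm.sense()['ee_rot'];print(np.degrees(np.arctan2(q[2]**2-q[1]**2,2*q[1]*q[2])))"
```

```text
{'time_s': 28.2, 'eef_pos': [0.6216, -0.2133, 0.1128], 'ee_rot': [0.0004, -0.6091, 0.7931, -0.0005], 'wrist_force': [-0.2173, 0.1872, -0.3001], 'grip_width': 0.4453}
[[ 81.51234303 -85.73938388]]
164.69768174370685
```

View pics/s21c.png

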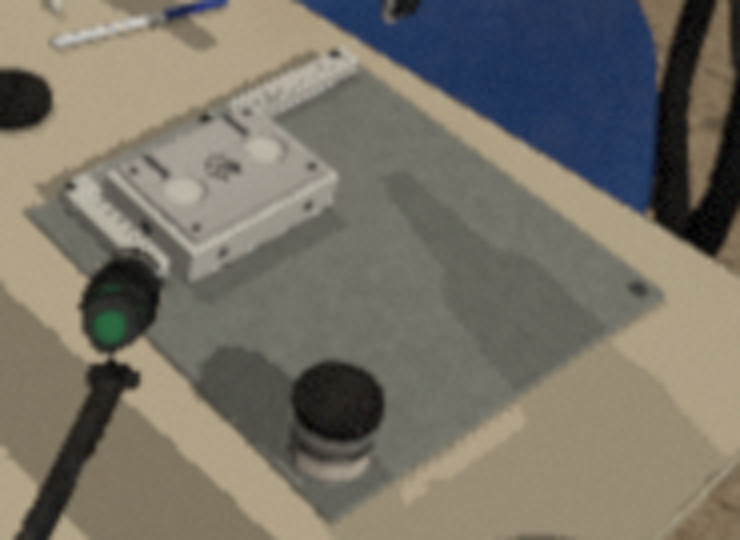

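View pics/t21c.png

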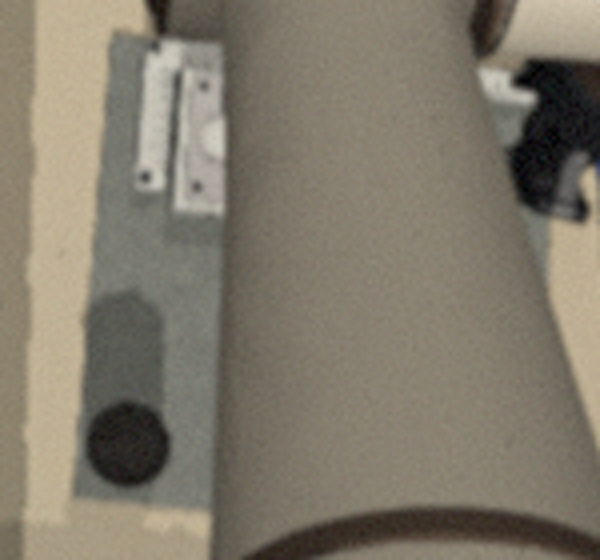

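Request:
move_arm(delta_pos=[[-1.1, 0, -3], [-1.2, 0, -7], [-1.2, 0, -9.6], [-1.1, 1, -9.7], [-1.0, 2, -9.7]], angular=[[0, 0, 0.16], [0, 0, 0.16], [0, 0, 0.16], [0, 0, 0.16], [0, 0, 0.16]])

```text
time_s: 28.92
eef_pos: [0.6119, -0.1926, 0.0171]
ee_rot: [0.001, -0.668, 0.744, -0.001]
wrist_force: [0.1, 0.9, 1.1]
grip_width: 0.452
```

Request:
move_arm(delta_pos=[[0.05, 0.5, 0], [0.1, 1.0, 0], [0.15, 1.4, 0], [0.2, 1.7, 0], [0.2, 2.0, 0]], angular=[[0, 0, 0], [0, 0, 0], [0, 0, 0], [0, 0, 0], [0, 0, 0]])

```text
time_s: 29.55
eef_pos: [0.6128, -0.173, 0.0161]
ee_rot: [-0.0, -0.668, 0.744, -0.0]
wrist_force: [-0.0, -0.3, -0.4]
grip_width: 0.454
```

```bash
python3 -c "
from h import *
print(w2b(arm.sense()['eef_pos'][:2])*1e3);q=arm.sense()['ee_rot'];print(np.degrees(np.arctan2(q[2]**2-q[1]**2,2*q[1]*q[2])))"
```

```text
[[ 68.6974208  -46.75940059]]
173.85353552617295
```

Request:
move_arm(delta_pos=[[0, 0.2, 0], [0, 0.4, 0], [0.1, 0.6, 0], [0.1, 0.8, 0], [0.1, 1.0, 0]], angular=[[0, 0, 0], [0, 0, 0], [0, 0, 0], [0, 0, 0], [0, 0, 0]])

```text
time_s: 30.18
eef_pos: [0.6138, -0.163, 0.0161]
ee_rot: [0.0, -0.668, 0.744, -0.0]
wrist_force: [-0.2, 0.0, 0.2]
grip_width: 0.447
```

Request:
move_arm(delta_pos=[[0, 0.1, 0], [0, 0.2, 0], [0, 0.3, 0], [0, 0.4, 0], [0, 0.5, 0]], angular=[[0, 0, 0], [0, 0, 0], [0, 0, 0], [0, 0, 0], [0, 0, 0]])

```text
time_s: 30.8
eef_pos: [0.6137, -0.1583, 0.0161]
ee_rot: [-0.0, -0.668, 0.744, 0.0]
wrist_force: [0.2, -4.4, -0.3]
grip_width: 0.451
```

```bash
python3 -c "
from h import *
look(22);print(w2b(arm.sense()['eef_pos'][:2])*1e3)"
```

```text
{'time_s': 30.8, 'eef_pos': [0.6137, -0.1583, 0.0161], 'ee_rot': [-0.0001, -0.6682, 0.744, 0.0], 'wrist_force': [0.2137, -4.3634, -0.2865], 'grip_width': 0.4505}
[[ 67.99579179 -31.81554286]]
```

View pics/s22c.png

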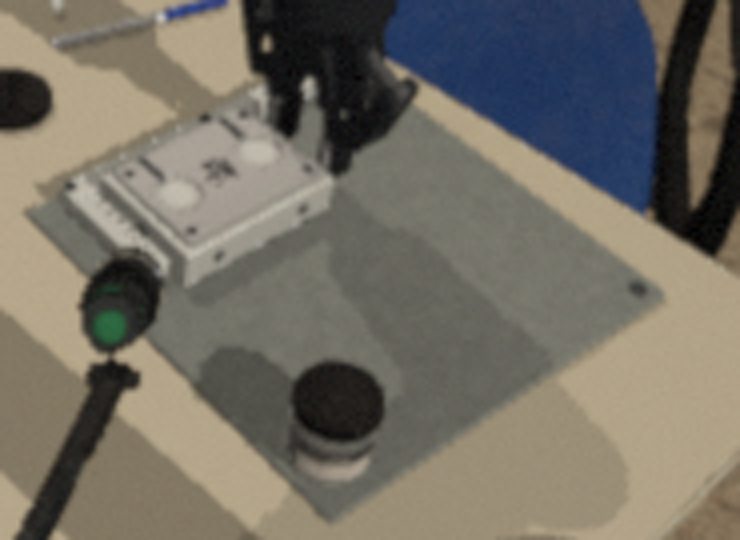

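Nearly home. I'll keep pushing slowly until the force climbs with no motion.

Request:
move_arm(delta_pos=[[0, 0.1, 0], [0, 0.2, 0], [0, 0.3, 0], [0, 0.4, 0]], angular=[[0, 0, 0], [0, 0, 0], [0, 0, 0], [0, 0, 0]])

```text
time_s: 31.4
eef_pos: [0.6135, -0.1571, 0.0162]
ee_rot: [-0.001, -0.668, 0.744, -0.001]
wrist_force: [0.4, -19.0, -1.8]
grip_width: 0.452
```

```bash
python3 -c "
from h import *
print(w2b(arm.sense()['eef_pos'][:2])*1e3)"
```

```text
[[ 67.69435862 -30.80791652]]
```

Request:
move_arm(delta_pos=[[0, -0.5, 0], [-0.1, -2, 0], [-0.2, -3.5, 0.5], [-1, -4, 5], [-4, -5, 9]], angular=[[0, 0, 0], [0, 0, 0], [0, 0, 0], [0, 0, -0.17], [0, 0, -0.34]])

```text
time_s: 32.02
eef_pos: [0.5747, -0.2048, 0.1074]
ee_rot: [0.0, -0.531, 0.848, -0.001]
wrist_force: [0.0, -0.4, 1.6]
grip_width: 0.451
```

Request:
move_arm(delta_pos=[[-5, 0, 1], [-10, 0, 1], [-13, 1, 0], [-14, 2, 0], [-14, 2, 0]], angular=[[0, 0, -0.17], [0, 0, -0.34], [0, 0, -0.51], [0, 0, -0.68], [0, 0, -0.85]], jaw=0.6)

```text
time_s: 32.65
eef_pos: [0.4329, -0.184, 0.1068]
ee_rot: [0.0, -0.134, 0.991, 0.0]
wrist_force: [0.5, -0.1, -0.2]
grip_width: 0.6
```

```bash
python3 -c "
from h import *
look(23);print(w2b(arm.sense()['eef_pos'][:2])*1e3);q=arm.sense()['ee_rot'];print(np.degrees(np.arctan2(q[2]**2-q[1]**2,2*q[1]*q[2])))"
```

```text
{'time_s': 32.65, 'eef_pos': [0.4329, -0.184, 0.1068], 'ee_rot': [0.0004, -0.1338, 0.991, 0.0001], 'wrist_force': [0.5359, -0.1232, -0.2478], 'grip_width': 0.5995}
[[-107.90216415  -77.10144144]]
105.70025990696753
```

View pics/t23c.png

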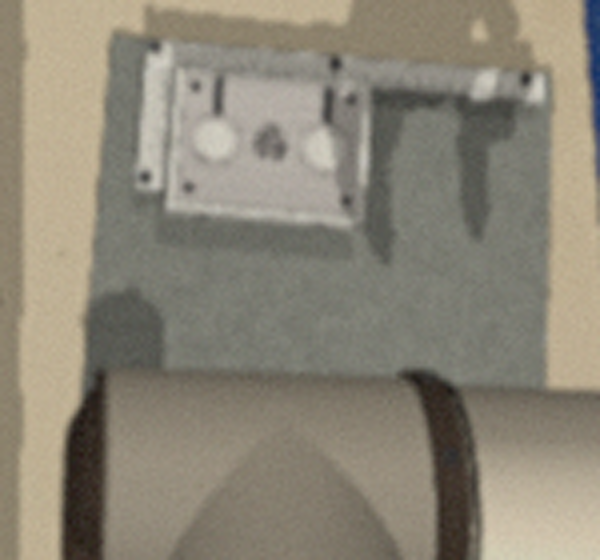

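View pics/s23c.png

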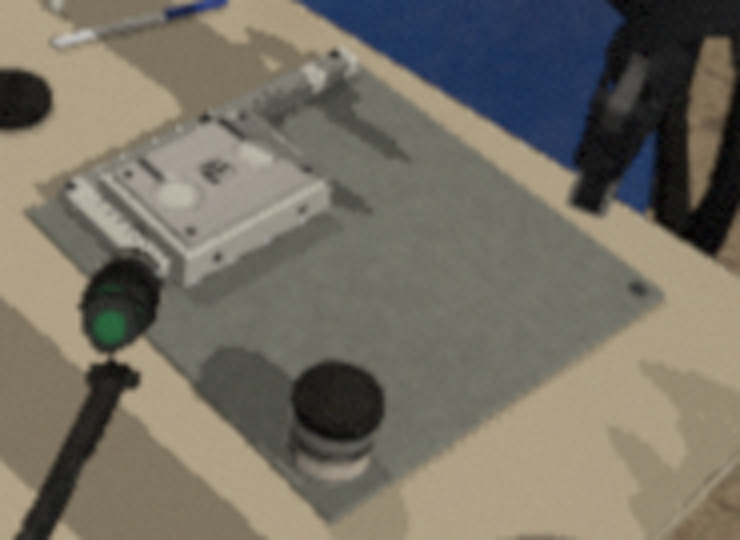

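```bash
python3 -c "
from h import *
c,th,R=blk(23,(175,65),(166,212),(358,228),(371,83))
c,th,R=blk(23,(102,184),(188,253),(330,184),None,cam='s')
print(b2w([[-5,30]])if 0 else b2w([[-.005,.032]]))
"
```

```text
t C [ 0.6267 -0.0874] head -96.6 | board C mm [[73.4 39.9]] psi -90.4 maxres mm 3.0
   nl [ 0.6773 -0.0328] [[118. 100.]]
   nr [ 0.5899 -0.0227] [[ 30. 100.]]
   fr [ 0.5761 -0.142 ] [[ 29. -20.]]
   fl [ 0.6636 -0.152 ] [[117. -20.]]
s C [ 0.6233 -0.0836] head -95.9 | board C mm [[69.6 43.3]] psi -89.8 maxres mm 5.9
   nl [ 0.6733 -0.0285] [[113. 103.]]
   nr [ 0.5858 -0.0194] [[ 25. 103.]]
   fr [ 0.5734 -0.1388] [[ 26. -17.]]
   fl [ 0.6609 -0.1479] [[114. -17.]]
[[ 0.54795699 -0.08684851]]
```

Request:
move_arm(delta_pos=[[2, 3, 0], [4.5, 6, 0], [8, 9, 0], [11, 9.7, -2], [11.3, 9.7, -5.5]], angular=[[0, 0, -0.1], [0, 0, -0.2], [0, 0, -0.3], [0, 0, -0.38], [0, 0, -0.38]])

```text
time_s: 33.38
eef_pos: [0.5508, -0.0862, 0.0518]
ee_rot: [0.003, 0.051, 0.999, 0.0]
wrist_force: [-0.4, -0.2, -0.5]
grip_width: 0.606
```

Request:
move_arm(delta_pos=[[0, 0, -3], [0.2, 0, -3.7], [0.7, 0, -3.7], [1.2, -0.1, -3.7], [1.6, -0.1, -3.7]], angular=[[0, 0, 0], [0, 0, 0], [0, 0, 0], [0, 0, 0], [0, 0, 0]])

```text
time_s: 34.0
eef_pos: [0.5641, -0.0881, 0.0154]
ee_rot: [0.001, 0.053, 0.999, 0.0]
wrist_force: [-0.1, -0.2, -0.0]
grip_width: 0.599
```

```bash
python3 -c "
from h import *
print(w2b(arm.sense()['eef_pos'][:2])*1e3);q=arm.sense()['ee_rot'];print(np.degrees(np.arctan2(q[2]**2-q[1]**2,2*q[1]*q[2])))"
```

```text
[[11.15321972 32.44113943]]
83.93018872256259
```

Request:
move_arm(delta_pos=[[0.2, 0, 0], [0.4, 0, 0], [0.6, 0, 0], [0.8, -0.1, 0], [1.0, -0.1, 0]], angular=[[0, 0, 0], [0, 0, 0], [0, 0, 0], [0, 0, 0], [0, 0, 0]])

```text
time_s: 34.62
eef_pos: [0.5728, -0.0892, 0.014]
ee_rot: [-0.0, 0.053, 0.999, -0.0]
wrist_force: [-2.7, -0.4, 1.9]
grip_width: 0.603
```

Request:
move_arm(delta_pos=[[0.1, 0, 0], [0.2, 0, 0], [0.3, 0, 0], [0.4, 0, 0], [0.5, 0, 0]], angular=[[0, 0, 0], [0, 0, 0], [0, 0, 0], [0, 0, 0], [0, 0, 0]])

```text
time_s: 35.25
eef_pos: [0.5727, -0.0893, 0.0136]
ee_rot: [-0.005, 0.054, 0.999, -0.0]
wrist_force: [-11.0, 2.8, 10.3]
grip_width: 0.601
```

```bash
python3 -c "
from h import *
print(w2b(arm.sense()['eef_pos'][:2])*1e3)"
```

```text
[[19.91549448 32.1941237 ]]
```

Request:
move_arm(delta_pos=[[0.1, 0, 0], [0.2, 0, 0], [0.3, 0, 0], [0.4, 0, 0], [0.4, 0, 0]], angular=[[0, 0, 0], [0, 0, 0], [0, 0, 0], [0, 0, 0], [0, 0, 0]])

```text
time_s: 35.88
eef_pos: [0.5733, -0.0895, 0.0135]
ee_rot: [-0.009, 0.054, 0.999, -0.001]
wrist_force: [-16.9, 2.7, 14.1]
grip_width: 0.602
```

Request:
move_arm(delta_pos=[[-1, 0, 0], [-3, 0, 0], [-5, 0, 1], [-8, -2, 6], [-12, -5, 10]], angular=[[0, 0, 0], [0, 0, 0], [0, 0, 0], [0, 0, 0], [0, 0, 0]])

```text
time_s: 36.5
eef_pos: [0.4641, -0.1385, 0.1148]
ee_rot: [0.002, 0.052, 0.999, -0.0]
wrist_force: [1.2, -0.9, 0.5]
grip_width: 0.602
```

Request:
move_arm(delta_pos=[[-1, -4, 1], [-2, -8, 2], [-3, -12, 2], [-3, -16, 2], [-3, -18, 2]], angular=[[0, 0, 0], [0, 0, 0], [0, 0, 0], [0, 0, 0], [0, 0, 0]])

```text
time_s: 37.12
eef_pos: [0.4335, -0.3206, 0.1334]
ee_rot: [0.002, 0.054, 0.999, -0.001]
wrist_force: [0.8, 0.2, -0.3]
grip_width: 0.603
```

```bash
python3 -c "
from h import *
look(24)"
```

```text
{'time_s': 37.125, 'eef_pos': [0.4335, -0.3206, 0.1334], 'ee_rot': [0.0015, 0.0538, 0.9985, -0.0006], 'wrist_force': [0.7776, 0.1762, -0.3214], 'grip_width': 0.6031}
```

View pics/t24c.png

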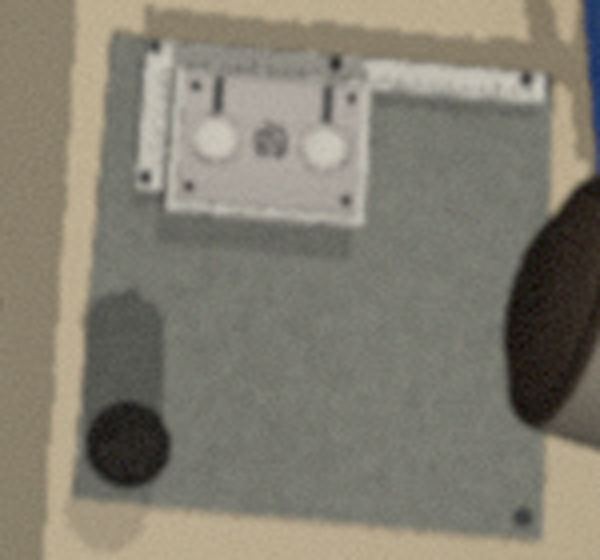

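View pics/s24.png

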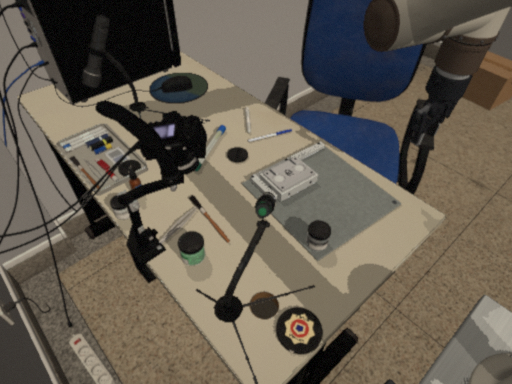

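View pics/s24c.png

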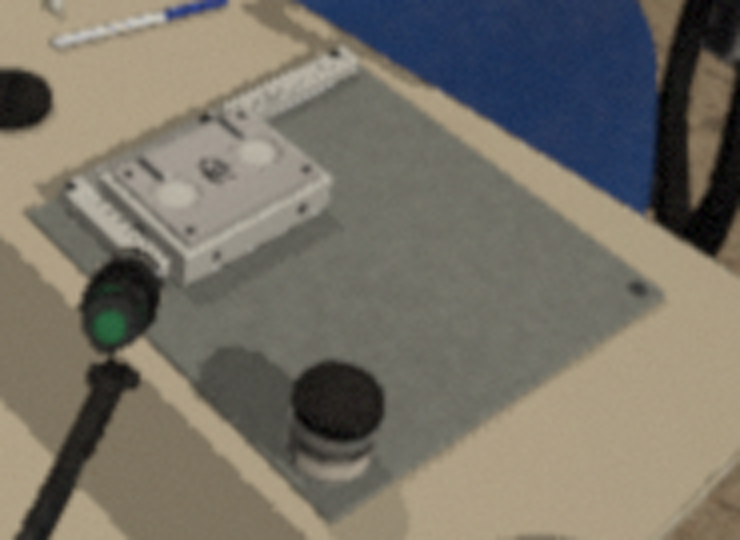

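```bash
python3 -c "
from h import *
blk(24,(176,65),(166,211),(363,226),(372,82))
d=load('t24')
H=b2w([[.12,.1],[.032,.1],[.032,-.02],[.12,-.02]])
p=proj(d,np.c_[H,[.034]*4]);print('home corners crop px',((p-[235,160]+.5)*4-.5).round(0).tolist())
p=proj(d,np.c_[b2w([[.12,-.13],[.045,.1],[.138,.118],[.045,.118]]),[.02]*4]);print('fence end, stop end, outer',((p-[235,160]+.5)*4-.5).round(0).tolist())
"; python3 - <<'E'
import cv2
im=cv2.imread('pics/t24.png');cv2.imwrite('pics/t24z.png',cv2.resize(im[165:222,262:337],None,fx=10,fy=10,interpolation=cv2.INTER_CUBIC))
E
```

```text
t C [ 0.6273 -0.0885] head -96.1 | board C mm [[74.1 38.9]] psi -90.0 maxres mm 1.4
   nl [ 0.6775 -0.0335] [[118.  99.]]
   nr [ 0.59   -0.0241] [[30. 99.]]
   fr [ 0.5771 -0.1434] [[ 30. -21.]]
   fl [ 0.6646 -0.1528] [[118. -21.]]
home corners crop px [[174.0, 63.0], [163.0, 206.0], [364.0, 223.0], [370.0, 80.0]]
fence end, stop end, outer [[543.0, 100.0], [163.0, 188.0], [145.0, 38.0], [133.0, 185.0]]
```

View pics/t24z.png

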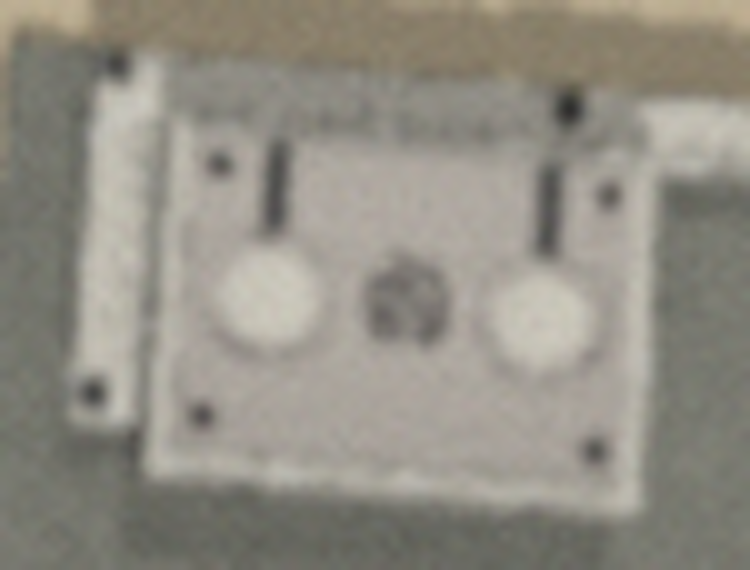

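```bash
python3 -c "
from h import *
print(arm.job_done())"
```

```text
the job is handed in; nothing more can be done
None
```

The block is home, with its long side against the long fence and its end against the end stop. I handed the job in at about 37 s, with the arm withdrawn and touching nothing.

**What I did:** One push at the far-left corner and a series at the near-right corner turned the block about 79°. Two-finger pushes then squared it up a few millimetres short of the fence and the stop. After that I pushed it flush to the fence, then to the end stop, and pressed it once more against the fence.

**Last checks:**
- **Contact:** both final pushes stalled at the expected positions, at about 18 N on the fence and 19 N on the end stop. The last fence press reached about 17 N with only about half a millimetre of movement.
- **Pose:** the top view puts the block square to the board within measurement error. Its centre is about 2 mm and 1 mm from the nominal home point, within the calibration error.
- **Disagreement:** before the last fence press, the scene view put the centre about 3 to 6 mm off home, with a poorer corner fit. I relied on the top view and the contact stalls.
- **Dark strip:** the top view shows a dark strip between block and stop. Measured from the stop's 18 mm width, it is the stop's own top in the block's shadow, not a gap.
- **Bystanders:** the jars, brush and lens cap look unmoved in the pictures.
- **Upright force:** pressing on the fence gave up to 15 N upward on the tool. I saw no sign of the block lifting or tipping, and no contact with the print face.

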